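Load the battery charging tray and bolt it shut

TASK

Draw the dock's bolt right back, pull its blue tray all the way out, and lay every battery pack from the green mat on the tray in neat rows: one flat in each white-outlined place, label up, its length running front to back (either end first), with the back row filled before the front row is used for the rest. Then push the tray fully home and shoot the bolt fully into its keeper; never move the tray while the bolt is shot or shoot the bolt while the tray is out, and do not knock over the solder spool, the flux jar or the white cup.

Things in the scene. Friction and masses are not known exactly. Their poses are not given: they have to be found in the camera images.
- dock: grey charging dock, fixed: hood 306 mm wide, 61 mm high, clear roof, console behind it. Origin on the table under the hood; +x to the dock's back, +y to its left. In this frame the roof's front edge is at x = -45 mm; the bolt lies at x = -100 mm on a 10 mm high wing, y = +152 to +242 mm, between 44 mm high guide blocks at y = +160 and +234 mm
- tray (a joint): slide of the blue charging tray in m: 0 = fully home under the hood, 0.15 = fully pulled out towards the dock's front (dock -x). It moves with about 3 N and stays where it is left
- bolt (a joint): slide of the steel barrel bolt in m: 0 = fully shot (into the keeper on the tray), 0.042 = fully drawn back (dock +y). It moves with about 2 N and stays where it is left
- tray_tab (a point): middle of the top edge of the tray's red pull tab, an upright plate 10 mm thick (dock x), 60 mm wide (dock y), 34 mm high, standing on the tray at its front; moves with the tray
- bolt_knob (a point): centre of the top of the bolt's upright red knob, 15 mm in diameter, its red grip 24 mm high; moves with the bolt along dock y. Free space above z = 46 mm around it
- back_left (a point): centre of the back-row left (+y) place on the tray's flat floor (at floor height, axes as the dock's; moves with the tray): a white-outlined rectangle 72 mm (x) by 52 mm (y). Places are 85 mm apart in x, 85 mm in y; 4 mm high lips run along the tray's front and back edges only
- back_mid (a point): centre of the back-row middle place on the tray's flat floor (at floor height, axes as the dock's; moves with the tray): a white-outlined rectangle 72 mm (x) by 52 mm (y). Places are 85 mm apart in x, 85 mm in y; 4 mm high lips run along the tray's front and back edges only
- back_right (a point): centre of the back-row right (-y) place on the tray's flat floor (at floor height, axes as the dock's; moves with the tray): a white-outlined rectangle 72 mm (x) by 52 mm (y). Places are 85 mm apart in x, 85 mm in y; 4 mm high lips run along the tray's front and back edges only
- front_left (a point): centre of the front-row left (+y) place on the tray's flat floor (at floor height, axes as the dock's; moves with the tray): a white-outlined rectangle 72 mm (x) by 52 mm (y). Places are 85 mm apart in x, 85 mm in y; 4 mm high lips run along the tray's front and back edges only
- front_mid (a point): centre of the front-row middle place on the tray's flat floor (at floor height, axes as the dock's; moves with the tray): a white-outlined rectangle 72 mm (x) by 52 mm (y). Places are 85 mm apart in x, 85 mm in y; 4 mm high lips run along the tray's front and back edges only
- front_right (a point): centre of the front-row right (-y) place on the tray's flat floor (at floor height, axes as the dock's; moves with the tray): a white-outlined rectangle 72 mm (x) by 52 mm (y). Places are 85 mm apart in x, 85 mm in y; 4 mm high lips run along the tray's front and back edges only
- pack1: black battery pack, 60 x 36 x 12 mm, 55 g, with a paper label with a coloured band on top; origin at the centre of its underside, x along its length, z up. Lies label up on the green mat (2 mm thick) at the start. May be absent
- pack2: black battery pack, 60 x 36 x 12 mm, 55 g, with a paper label with a coloured band on top; origin at the centre of its underside, x along its length, z up. Lies label up on the green mat (2 mm thick) at the start. May be absent
- pack3: black battery pack, 60 x 36 x 12 mm, 55 g, with a paper label with a coloured band on top; origin at the centre of its underside, x along its length, z up. Lies label up on the green mat (2 mm thick) at the start. May be absent
- pack4: black battery pack, 60 x 36 x 12 mm, 55 g, with a paper label with a coloured band on top; origin at the centre of its underside, x along its length, z up. Lies label up on the green mat (2 mm thick) at the start. May be absent
- pack5: black battery pack, 60 x 36 x 12 mm, 55 g, with a paper label with a coloured band on top; origin at the centre of its underside, x along its length, z up. Lies label up on the green mat (2 mm thick) at the start. May be absent
- pack6: black battery pack, 60 x 36 x 12 mm, 55 g, with a paper label with a coloured band on top; origin at the centre of its underside, x along its length, z up. Lies label up on the green mat (2 mm thick) at the start. May be absent
- solder_spool: aluminium solder spool, 52 mm across, 32 mm high, standing upright; a bystander. Origin at the centre of its underside
- flux_jar: small flux jar, 36 mm across and high, standing upright; a bystander. Origin at the centre of its underside
- tool_cup: white cup, 74 mm across, 70 mm high, standing upright; a bystander. Origin at the centre of its underside
Things that resemble listed ones, but are neither listed nor needed, are in the scene too. Leave any purple or yellow look-alike of the pack1 alone.

How it is judged:
By the outcome, as a careful person would: the job done as asked, in the order asked, and still so for the second after the job is handed in, with the robot touching nothing.
Of pack1, pack2, pack3, pack4, pack5, pack6 only 4 to 6 are there at a start; the rules pass over those that are not, and their reading is None.
At some moment in a run one of pack1, pack2, pack3, pack4, pack5, pack6 may be knocked a few centimetres aside while the robot is not near it.
Once in a run the grip may slacken for a moment while it holds something.
It also fails if it takes over 210 s, if anything falls off the work surface, if the arm or the gripper's body presses on something with over 40 N, if the wrist force passes 120 N, or if a joint passes its speed limit or range.

ROBOT

A 7-joint arm with a two-finger parallel gripper is mounted at the origin on the work surface. World frame = base frame: x ahead of the robot, y to its left, z up, the work surface at z = 0. Lengths are in m, angles in rad, forces in N, time in s.
With the tool pointing down it reaches from about 0.4 to 0.875 m from the base axis. Payload 19.3 kg.
Tool frame: the origin (TCP) lies midway between the tips of the shut fingers; the grasp point (between the pads) lies 19 mm behind it; z points along the fingers, y is the line along which they close (so a half turn about z gives the same grasp; the last joint's range is limited). The gripper opens to 85 mm and grips with 20 to 120 N. Pads are 22 mm wide; open, the fingers measure 114 mm over their backs; the gripper's body (76 mm by 85 mm) begins 54 mm behind the grasp point. The pads swing forward as they close: fully open they stand 13 mm farther back than shut.
Start: joints at [-1.359, 0.521, -0.036, 1.599, 0.021, 1.021, -0.113], TCP at [0.174, 0.6, 0.231] pointing down, gripper open.
Joint ranges: [-2.91, 2.91], [-0.3, 2.13], [-1.5, 1.42], [0.17, 2.43], [-1.26, 4.41], [0.16, 1.93], [-2.52, 2.52]. Speed limits (rad/s): [1.89, 1.89, 2.39, 2.39, 3.01, 3.01, 3.01].

INTERFACE

Orientations are given as a rotation vector (axis times angle).
In Python, from cell import env gives the robot as it stands.
- The arm moves only by the tool drive_tool, never from a script. Its argument "deltas" is a list that holds one entry, the list of rows, each a list of 7 numbers: the shift along the tool's x, y, z normalised to -1 to 1, where 1 is 200 mm, then the turn, a rotation vector about the tool's x, y, z normalised to -1 to 1, where 1 is 360 degrees, then the closure, from -1 (fully open) to 1 (shut). In form: [[[tx, ty, tz, rx, ry, rz, grip], ...]]. A call has 1 to 8 rows; each row is the pose to reach, as a shift and turn from the pose commanded when the call began, along the tool's axes at that moment, turning the shorter way round; what a row does not reach only later rows make up. A row lasts 1/10 s, in which the tool goes at most 50 mm and 8.59 degrees, less where a joint would pass 70% of its speed; a pose out of reach is approached as far as the arm can. A call with a number of a shift or a turn outside -1 to 1 is refused whole. A call with a gripper value outside its range is refused whole. The fingers move at their own pace and stop on an object; the grip force is fixed at half the most. Time passes only in rows, so rows that repeat a pose let the fingers close. It gives the time, the measured TCP pose, the force, the opening and the grip force at its end, in the units of the state.
- env.get_state(): the state, without advancing time (a new reading comes with each control period).
- env.capture(name): name is "scene" or "top"; returns the picture (420x560x3 uint8, blue, green, red); there is no depth.
- env.camera_model(name): a dict with "vfov" (degrees; the focal length in pixels is half the picture's height over the tangent of half this angle, whatever the lens; pixels are square), "cx", "cy" (the principal point, pixels), "origin" and "rotation" of the camera in the world. Camera axes: x right, y down, z forward; pixel columns grow to the right and rows downward; lengths in m; the calibration is good to about 2 mm. A picture is of the moment at which its call begins. camera_model takes no time and is no camera call.
- env.sign_off(): hands the job in; it is judged then, once.
The state is a dict: "clock": time; "q": joint angles; "qvel": joint speeds; "tau": joint torques, N m; "ee_pos": TCP position; "eef_rot": TCP orientation; "force": force on the tool from outside, world axes, zero at the start; "ft_torque": the same for the moment, N m; "finger_gap": finger opening in m; "grasp_force": force on a finger pad.
Only numpy, scipy, OpenCV 4.12 (cv2) and the standard library are available. Lean on these libraries where they do the work, as an engineer would, in place of code of your own. Each camera call takes 0.05 s, during which the arm holds its last target. There are 200 camera calls.

## Working session

There is one attempt and no reset: what is moved stays moved. The work goes in short steps, Python scripts to look and compute and a tool call to move; the robot and the scene stay as the last step left them, time stands still between calls to the robot, and variables do not carry over. Pictures are saved under pics/ and viewed, at most 14 in all, crops included, and the job is handed in when it is done.

Besides the shell and the picture viewer there is one more tool, called after "Request:" in YAML: its name, and indented under it one key for each argument. drive_tool: Moves the arm, as the interface text tells. Scaled input: -1 to 1 covers 200 mm each way for a shift and 360 degrees each way for a turn. Its arguments: {"type":"object","properties":{"deltas":{"type":"array"}},"required":["deltas"]}

```bash
ls; mkdir -p pics; python3 - <<'E'
from cell import env
import cv2,json
for n in("scene","top"):
    cv2.imwrite(f"pics/{n}0.png",env.capture(n)); print(n,env.camera_model(n))
print(env.get_state())
E
```

```text
pics
scene {'vfov': 50.25787037552137, 'cx': 280.83470130369045, 'cy': 214.1641429403695, 'origin': array([1.2340916 , 0.24084454, 0.69832351]), 'rotation': array([-1.46878608, -1.94628563,  0.91033589])}
top {'vfov': 46.00639081783851, 'cx': 290.3528181838697, 'cy': 202.16678775554587, 'origin': array([0.28212482, 0.05833234, 1.23416157]), 'rotation': array([-2.15939647,  2.11357806, -0.22863811])}
{'clock': 0.1, 'q': array([-1.35919445,  0.52194954, -0.03632613,  1.59993553,  0.02122145,
        1.02111941, -0.11278022]), 'qvel': array([-0.00062116, -0.00230395, -0.00045442, -0.00027167,  0.00029189,
       -0.00130957,  0.0008115 ]), 'tau': array([ 3.38341895e-03, -9.28482199e+01,  1.98437534e+00, -3.70526040e+01,
        1.82943768e-02,  5.29278113e-03, -6.73634690e-05]), 'ee_pos': array([0.17375979, 0.6000469 , 0.23079189]), 'eef_rot': array([-4.41153640e-01, -3.11040995e+00,  1.60982517e-03]), 'force': array([ 0.08415999,  0.60261141, -0.26902442]), 'ft_torque': array([-0.03632656,  0.00811683, -0.04837701]), 'grasp_force': 0.0, 'finger_gap': 0.0848784360832785}
```

View pics/scene0.png

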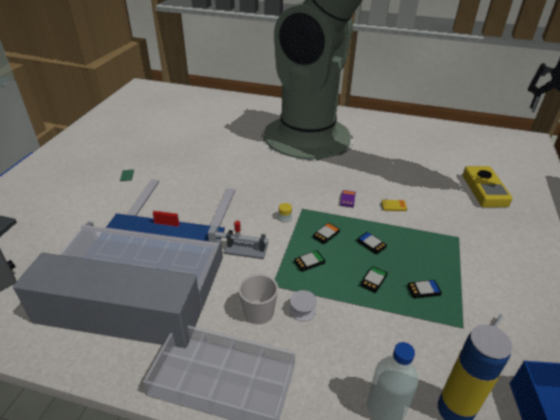

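View pics/top0.png

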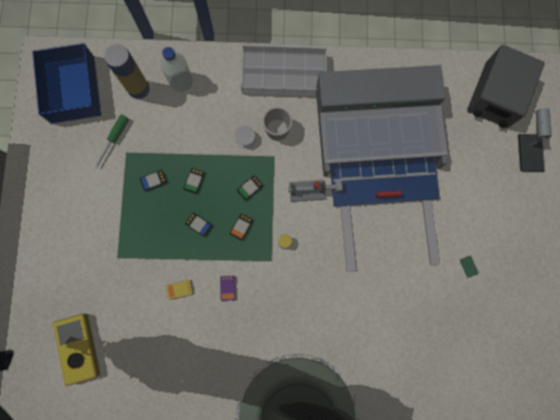

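The scene picture shows five black packs on the mat at about (326,233), (372,242), (310,261), (375,279) and (424,289). The purple look-alike is at (348,198) and the yellow one at (395,205). The bolt knob is at (238,228), the red tab at (165,218), the cup at (258,298), the spool at (303,304) and the jar at (285,212). In the top picture the packs are at (153,180), (194,181), (250,187), (198,224) and (241,226). The tab is at (389,194) and the knob at (318,185).

```bash
cat > h.py <<'E'
import numpy as np, cv2
from scipy.spatial.transform import Rotation as R
from cell import env
def cam(n):
    m=env.camera_model(n); f=210/np.tan(np.radians(m["vfov"]/2))
    return m["origin"],R.from_rotvec(m["rotation"]).as_matrix(),f,m["cx"],m["cy"]
def ray(n,p):
    o,M,f,cx,cy=cam(n); d=M@np.array([(p[0]-cx)/f,(p[1]-cy)/f,1]); return o,d/np.linalg.norm(d)
def plane(n,p,z):
    o,d=ray(n,p); return o+d*(z-o[2])/d[2]
def tri(p,q):
    o1,d1=ray("top",p);o2,d2=ray("scene",q)
    s=np.linalg.lstsq(np.c_[d1,-d2],o2-o1,rcond=None)[0]
    a,b=o1+s[0]*d1,o2+s[1]*d2
    return (a+b)/2,np.linalg.norm(a-b)
def proj(n,X):
    o,M,f,cx,cy=cam(n); c=M.T@(np.array(X)-o); return np.array([cx+f*c[0]/c[2],cy+f*c[1]/c[2]])
def blobs(mask,lo,hi=1e9):
    k,_,st,c=cv2.connectedComponentsWithStats(mask.astype(np.uint8))
    return [(c[i],st[i]) for i in range(1,k) if lo<=st[i][4]<=hi]
E
python3 - <<'E'
from h import *
np.set_printoptions(precision=4,suppress=True)
for n in("top","scene"):
    im=cv2.imread(f"pics/{n}0.png"); hsv=cv2.cvtColor(im,cv2.COLOR_BGR2HSV);h,s,v=cv2.split(hsv)
    red=((h<6)|(h>174))&(s>150)&(v>70)
    print(n,"red",[(c.round(1),st[:5]) for c,st in blobs(red,6)])
    g=(h>65)&(h<90)&(s>90)
    b=max(blobs(g,3000),key=lambda b:b[1][4])[1]
    sub=np.zeros_like(h); sub[b[1]:b[1]+b[3],b[0]:b[0]+b[2]]=1
    hull=cv2.convexHull(np.argwhere(g&(sub>0))[:,::-1].copy())
    # mat polygon
    print("mat",cv2.approxPolyDP(hull,6,True).reshape(-1,2).tolist())
    mm=cv2.fillConvexPoly(np.zeros_like(h),hull,1)
    pk=(mm>0)&~((h>60)&(h<95)&(s>100))
    print("packs",[(c.round(1),st[4]) for c,st in blobs(pk,60)])
t=cv2.imread("pics/top0.png")
a=cv2.resize(t[150:240,110:290],None,fx=4,fy=4,interpolation=2);b=cv2.resize(t[60:210,280:460],None,fx=4,fy=4,interpolation=2)
cv2.imwrite("pics/c1.png",a);cv2.imwrite("pics/c2.png",b)
E
```

```text
top red [(array([316.2, 184. ]), array([315, 183,   4,   3,  10], dtype=int32)), (array([388.8, 193.3]), array([378, 192,  22,   4,  60], dtype=int32))]Traceback (most recent call last):
  File "<stdin>", line 8, in <module>
ValueError: max() iterable argument is empty
```

```bash
cat > det.py <<'E'
from h import *
np.set_printoptions(precision=4,suppress=True)
def green(hsv):
    h,s,v=cv2.split(hsv); return (h>55)&(h<100)&(s>70)
def packs(im,lo=50):
    """blobs standing out of the green mat -> centre, area, minAreaRect"""
    hsv=cv2.cvtColor(im,cv2.COLOR_BGR2HSV); g=green(hsv)
    g=cv2.morphologyEx(g.astype(np.uint8),cv2.MORPH_OPEN,np.ones((3,3)))
    cs,_=cv2.findContours(g,cv2.RETR_EXTERNAL,cv2.CHAIN_APPROX_NONE)
    hull=cv2.convexHull(max(cs,key=cv2.contourArea))
    mm=cv2.fillConvexPoly(np.zeros_like(g),hull,1)
    pk=(mm>0)&~green(hsv)
    cs,_=cv2.findContours(pk.astype(np.uint8),cv2.RETR_EXTERNAL,cv2.CHAIN_APPROX_NONE)
    out=[]
    for c in cs:
        if cv2.contourArea(c)<lo: continue
        out.append((cv2.minAreaRect(c),cv2.contourArea(c)))
    return out,hull
E
python3 - <<'E'
from det import *
for n in("top","scene"):
    im=cv2.imread(f"pics/{n}0.png"); hsv=cv2.cvtColor(im,cv2.COLOR_BGR2HSV);h,s,v=cv2.split(hsv)
    print(n,"matpix",hsv[235,150] if n=="top" else hsv[285,330])
    red=((h<6)|(h>174))&(s>150)&(v>70)
    print("red",[(c.round(1),st[:5]) for c,st in blobs(red,6)])
    o,hull=packs(im); print("mat",cv2.approxPolyDP(hull,6,True).reshape(-1,2).tolist())
    for r,a in o: print(np.round(r[0],1),np.round(r[1],1),round(r[2]),a)
t=cv2.imread("pics/top0.png")
a=cv2.resize(t[150:240,110:290],None,fx=4,fy=4,interpolation=2);b=cv2.resize(t[60:210,280:460],None,fx=4,fy=4,interpolation=2)
cv2.imwrite("pics/c1.png",a);cv2.imwrite("pics/c2.png",b)
E
```

```text
top matpix [72 86 80]
red [(array([316.2, 184. ]), array([315, 183,   4,   3,  10], dtype=int32)), (array([388.8, 193.3]), array([378, 192,  22,   4,  60], dtype=int32))]
mat [[127, 154], [272, 158], [269, 258], [119, 256]]
[241.7 226.5] [17.1 24.9] 31 369.0
[198.6 224.4] [26.  15.3] 36 336.5
[249.9 187.6] [16.7 24.4] 51 273.0
[153.2 180. ] [16.5 26.2] 67 366.5
[193.9 180.3] [16.5 24.3] 21 263.0
scene matpix [ 75 111  94]
red [(array([165.6, 218. ]), array([154, 212,  25,  13, 258], dtype=int32)), (array([237.1, 226.1]), array([235, 222,   5,  10,  36], dtype=int32))]
mat [[302, 210], [457, 238], [462, 326], [279, 286]]
[423.9 287.6] [15.7 31.5] 85 381.5
[372.6 280.3] [18.3 17.9] 27 278.5
[307.4 260.4] [14.6 24.3] 69 256.0
[371.7 242.1] [26.8 13.9] 31 281.0
[326.1 232. ] [14.4 23.9] 51 269.0
```

View pics/c1.png

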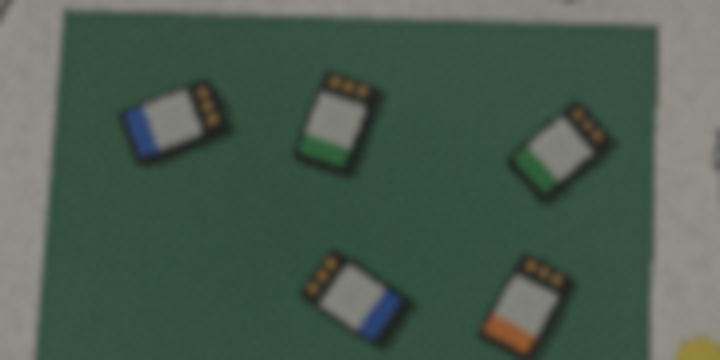

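View pics/c2.png

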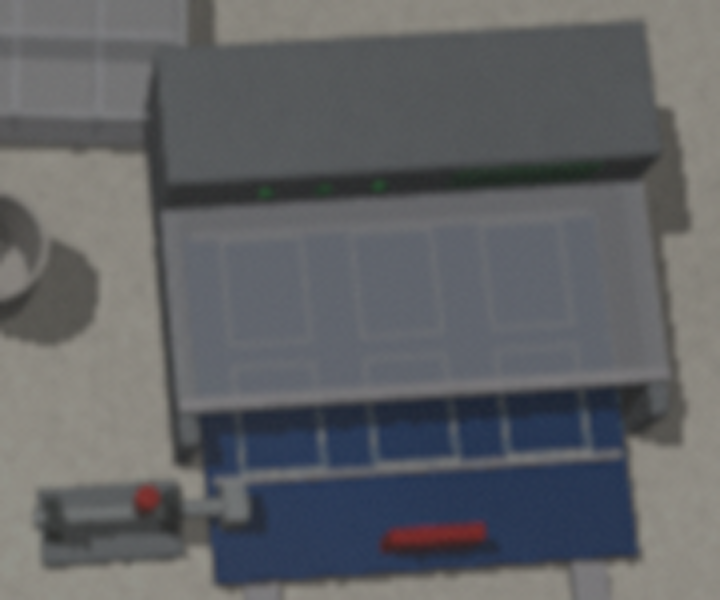

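The packs crop confirms five black packs, each with a white label and a coloured band: blue, green, green, blue and orange. The dock crop shows the bolt shot into the keeper on the tray's left, with the knob at about (317,185) and the tab at (389,194). Look-alikes are the purple block at (228,288) and the yellow one at (180,290), both off the mat, so I leave them.

```bash
cat > det.py <<'E'
from h import *
np.set_printoptions(precision=4,suppress=True)
def packs(im,lo=80):
    """blobs standing out of the green mat -> minAreaRect, area, contour"""
    lab=cv2.cvtColor(cv2.GaussianBlur(im,(3,3),0),cv2.COLOR_BGR2LAB).astype(float)
    hsv=cv2.cvtColor(im,cv2.COLOR_BGR2HSV);h,s,v=cv2.split(hsv)
    g=((h>55)&(h<100)&(s>70)).astype(np.uint8); g=cv2.morphologyEx(g,cv2.MORPH_OPEN,np.ones((3,3)))
    cs,_=cv2.findContours(g,cv2.RETR_EXTERNAL,cv2.CHAIN_APPROX_NONE)
    hull=cv2.convexHull(max(cs,key=cv2.contourArea))
    mm=cv2.erode(cv2.fillConvexPoly(np.zeros_like(g),hull,1),np.ones((5,5)))
    ref=np.median(lab[mm>0],axis=0)
    pk=(mm>0)&(np.linalg.norm((lab-ref)*[.7,1,1],axis=2)>12)
    pk=cv2.morphologyEx(pk.astype(np.uint8),cv2.MORPH_CLOSE,np.ones((3,3)))
    cs,_=cv2.findContours(pk,cv2.RETR_EXTERNAL,cv2.CHAIN_APPROX_NONE)
    return [(cv2.minAreaRect(c),cv2.contourArea(c),c[:,0,:].astype(float)) for c in cs if cv2.contourArea(c)>lo],hull
def world_packs(im,z=.009):
    """top view -> list of (x,y,yaw deg of length, L, W)"""
    out=[]
    for r,a,c in packs(im)[0]:
        w=np.array([plane("top",p,z)[:2] for p in c])
        (x,y),(A,B),an=cv2.minAreaRect((w*1000).astype(np.float32))
        if A<B: A,B,an=B,A,an+90
        out.append((x/1000,y/1000,(an+90)%180-90,A,B))
    return out
E
python3 - <<'E'
from det import *
T=cv2.imread("pics/top0.png");S=cv2.imread("pics/scene0.png")
wp=world_packs(T); pt=packs(T)[0]; ps=packs(S)[0]
for w,(r,a,_) in zip(wp,pt):
    e=proj("scene",[w[0],w[1],.009]); q=min(ps,key=lambda k:np.hypot(*(np.array(k[0][0])-e)))[0][0]
    print(np.round(w,4),a,np.round(e,1),np.round(q,1),"tri",*tri(r[0],q))
print("knob",tri((316.2,184),(237.5,223)),"tab",tri((388.8,193.3),(166.5,213)))
# mat corner check
print("mat",[plane("top",p,.002)[:2].round(3) for p in [(127,154),(272,158),(269,258),(119,256)]],[plane("scene",p,.002)[:2].round(3) for p in [(462,326),(279,286),(302,210),(457,238)]])
# mat sides curvature / base check
print("jar/spool/cup",[plane("top",p,.035)[:2] for p in [(285.5,241.5),(245,137),(278,124)]])
E
```

```text
[  0.447    0.1459 -27.4047  61.9791  41.9153] 365.0 [326.5 232. ] [325.6 233.3] tri [0.4475 0.1452 0.005 ] 0.001919991381261403
[ 0.4505  0.2516 57.8448 66.1357 38.2314] 343.5 [371.8 241.7] [370.9 242.9] tri [0.4511 0.2512 0.0056] 0.002319855336271815
[  0.546    0.1286 -46.596   61.8507  40.9592] 337.5 [310.1 259.4] [308.5 261. ] tri [0.5471 0.1274 0.0045] 0.0032924826137943836
[  0.5597   0.3717 -65.5956  65.6661  42.7577] 377.5 [424.7 287.8] [423.  288.9] tri [0.5603 0.3708 0.0059] 0.0033476668428454007
[  0.5606   0.2693 -17.5736  61.5882  42.0764] 350.0 [374.3 277.7] [373.  278.9] tri [0.5611 0.2686 0.0055] 0.002814373492110526
knob (array([ 0.5466, -0.0343,  0.0735]), np.float64(0.0015872080233410042)) tab (array([ 0.5327, -0.2141,  0.0491]), np.float64(0.0013045683853522001))
mat [array([0.629, 0.446]), array([0.628, 0.075]), array([0.372, 0.076]), array([0.369, 0.445])] [array([0.632, 0.444]), array([0.633, 0.083]), array([0.375, 0.07 ]), array([0.373, 0.442])]
jar/spool/cup [array([0.41  , 0.0369]), array([0.672 , 0.1445]), array([0.7088, 0.0621])]
```

```bash
python3 - <<'E'
from det import *
def P(c,z): return plane("top",(280+(c[0]-1.5)/4,60+(c[1]-1.5)/4),z)[:2]
for n,a,b,z in [("roof",(180,412),(665,380),.061),("front",(215,585),(637,555),.012),("lip",(215,482),(620,455),.015),("tab",(385,545),(487,534),.049),("conswall",(160,60),(645,22),.1)]:
    A,B=P(a,z),P(b,z); d=A-B; print(n,A,B,np.linalg.norm(d),"yaw",np.degrees(np.arctan2(-d[0],d[1])))
for n,c,z in [("knobtop",(147,497),.07),("tab",(436,537),.047),("keeper",(237,500),.03)]+[(k,c,.015) for k,c in [("bl",(267,292)),("bm",(397,284)),("br",(528,276))]]: print(n,P(c,z))
from cell import env
s=env.get_state(); M=R.from_rotvec(s["eef_rot"]).as_matrix(); print(M)
# target: tool x = dock -x... candidates
for yaw in (0,90,180,-90):
    y=np.radians(yaw); 
    t=R.from_euler("z",y)*R.from_euler("x",np.pi); print(yaw,(R.from_matrix(M).inv()*t).as_rotvec(degrees=True))
E
```

```text
roof [ 0.6035 -0.0548] [ 0.6321 -0.3563] 0.3028919203770914 yaw 5.415397434570143
front [ 0.505  -0.0822] [ 0.5308 -0.3511] 0.2700763751963024 yaw 5.488347682295374
lip [ 0.5708 -0.0817] [ 0.5952 -0.3415] 0.26093712419854903 yaw 5.3631886325253015
tab [ 0.5258 -0.1826] [ 0.5342 -0.2459] 0.06382686922200694 yaw 7.627090841070996
conswall [ 0.8158 -0.0374] [ 0.8509 -0.3391] 0.3037990717759182 yaw 6.633037424378797
knobtop [ 0.5475 -0.0342]
tab [ 0.532  -0.2147]
keeper [ 0.5561 -0.0938]
bl [ 0.6977 -0.1151]
bm [ 0.7056 -0.1997]
br [ 0.7135 -0.2854]
[[-0.9606  0.2781 -0.0002]
 [ 0.2781  0.9606 -0.001 ]
 [-0.0001 -0.001  -1.    ]]
0 [ -0.0044   0.0848 163.855 ]
90 [-0.0469  0.0422 73.855 ]
180 [ -0.0589  -0.0031 -16.145 ]
-90 [  -0.0456   -0.0506 -106.145 ]
```

Request:
drive_tool:
  deltas:
    - [[-0.9,-0.9,0.2,0,0,-0.06,1],[-0.9,-0.9,0.2,0,0,-0.06,1],[-0.9,-0.9,0.2,0,0,-0.06,1],[-0.9,-0.9,0.2,0,0,-0.06,1],[-0.9,-0.9,0.2,0,0,-0.06,1],[-0.9,-0.9,0.2,0,0,-0.06,1],[-0.9,-0.9,0.2,0,0,-0.06,1]]

```text
clock: 0.8
ee_pos: [0.2975, 0.3761, 0.1912]
eef_rot: [0.145, -3.138, 0.001]
force: [-0.2, 0.4, 0.0]
finger_gap: 0.0001
grasp_force: 0.0
```

```bash
cat >> h.py <<'E'
YAW=np.radians(5.4); DO=np.array([.6626,-.2013])
DX=np.array([np.cos(YAW),np.sin(YAW)]); DY=np.array([-DX[1],DX[0]])
def dock(x,y): return DO+x*DX+y*DY
def todock(p): d=np.array(p[:2])-DO; return np.array([d@DX,d@DY])
def delta(xy,z,yawdeg=185.4):
    """units for drive_tool from the measured pose to world xy,z with tool x at yaw (mod 180, shorter)"""
    s=env.get_state(); r=R.from_rotvec(s["eef_rot"]); M=r.as_matrix()
    t=M.T@(np.array([*xy,z])-s["ee_pos"])/.2
    c=[(r.inv()*(R.from_euler("z",a,degrees=True)*R.from_euler("x",np.pi))).as_rotvec()/(2*np.pi) for a in (yawdeg,yawdeg+180)]
    print("t",t.round(3),"rot",*[k.round(4) for k in c],"q1,q7",s["q"][[0,6]].round(2),"clk",s["clock"])
E
python3 -c "
from h import *
delta(dock(-.1,.14),.15); print(env.get_state()['ee_pos'])"
```

```text
t [-1.05  -2.344  0.207] rot [-0.0001 -0.     -0.0003] [-0.000e+00  2.000e-04  4.997e-01] q1,q7 [-0.95  0.59] clk 0.8
[0.2974703  0.37605344 0.19120195]
```

Request:
drive_tool:
  deltas:
    - [[-0.525,-1.0,0.1,0,0,0,1],[-0.525,-1.0,0.1,0,0,0,1],[-0.525,-1.0,0.1,0,0,0,1],[-0.525,-1.0,0.1,0,0,0,1],[-0.525,-1.0,0.1,0,0,0,1],[-0.525,-1.0,0.1,0,0,0,1]]

```text
clock: 1.4
ee_pos: [0.4218, 0.1865, 0.1711]
eef_rot: [-0.144, 3.138, -0.001]
force: [-0.8, 1.8, -0.0]
finger_gap: 0.0002
grasp_force: 0.0
```

Request:
drive_tool:
  deltas:
    - [[-0.525,-1.0,0.1,0,0,0,1],[-0.525,-1.0,0.1,0,0,0,1],[-0.525,-1.0,0.1,0,0,0,1],[-0.525,-1.0,0.1,0,0,0,1],[-0.525,-1.0,0.1,0,0,0,1],[-0.525,-1.0,0.1,0,0,0,1]]

```text
clock: 2.0
ee_pos: [0.5455, -0.0024, 0.1508]
eef_rot: [-0.145, 3.138, -0.001]
force: [0.7, 0.9, -0.8]
finger_gap: -0.0002
grasp_force: 0.0
```

Request:
drive_tool:
  deltas:
    - [[0,-0.345,0,0,0,0,1],[0,-0.345,0,0,0,0,1],[0,-0.345,0,0,0,0,1],[0,-0.345,0,0,0,0,1]]

```text
clock: 2.4
ee_pos: [0.5507, -0.0674, 0.1513]
eef_rot: [-0.152, 3.138, 0.001]
force: [1.1, 1.0, -0.4]
finger_gap: -0.0003
grasp_force: 0.0
```

```bash
python3 -c "
from h import *
delta(dock(-.1,.14),.053); print(env.get_state()['ee_pos'])"
```

```text
t [ 0.006 -0.02   0.491] rot [0.0001 0.     0.0004] [-0.000e+00  2.000e-04 -4.996e-01] q1,q7 [0.  1.7] clk 2.4
[ 0.55065402 -0.06740126  0.15126611]
```

Request:
drive_tool:
  deltas:
    - [[0,-0.02,0.25,0,0,0,1],[0,-0.02,0.4,0,0,0,1],[0,-0.02,0.49,0,0,0,1],[0,-0.02,0.49,0,0,0,1]]

```text
clock: 2.8
ee_pos: [0.5496, -0.0709, 0.0512]
eef_rot: [0.154, -3.134, -0.002]
force: [-0.4, 0.1, 0.7]
finger_gap: 0.0002
grasp_force: 0.0
```

Request:
drive_tool:
  deltas:
    - [[0,0.05,0,0,0,0,1],[0,0.09,0,0,0,0,1],[0,0.13,0,0,0,0,1],[0,0.17,0,0,0,0,1],[0,0.2,0,0,0,0,1],[0,0.23,0,0,0,0,1],[0,0.23,0,0,0,0,1]]

```text
clock: 3.5
ee_pos: [0.5462, -0.0267, 0.0534]
eef_rot: [0.151, -3.138, -0.001]
force: [-1.1, 0.1, 0.4]
finger_gap: 0.0004
grasp_force: 0.0
```

Request:
drive_tool:
  deltas:
    - [[0,0.015,0,0,0,0,1],[0,0.03,0,0,0,0,1],[0,0.045,0,0,0,0,1],[0,0.06,0,0,0,0,1]]

```text
clock: 3.9
ee_pos: [0.5451, -0.0167, 0.0533]
eef_rot: [0.148, -3.138, 0.002]
force: [2.1, -21.8, -0.9]
finger_gap: -0.0002
grasp_force: 11.2
```

```bash
python3 - <<'E'
from h import *
for n in("top","scene"):
    im=env.capture(n); hsv=cv2.cvtColor(im,cv2.COLOR_BGR2HSV);h,s,v=cv2.split(hsv)
    red=((h<6)|(h>174))&(s>150)&(v>70)
    print(n,[(c.round(1),st[:5]) for c,st in blobs(red,4)])
    cv2.imwrite(f"pics/{n}1.png",im)
print(todock(env.get_state()["ee_pos"]),env.get_state()["force"])
E
```

```text
top []
scene [(array([165.6, 218.2]), array([153, 212,  26,  14, 280], dtype=int32)), (array([254.2, 228.3]), array([252, 224,   5,  10,  41], dtype=int32))]
[-0.09959012  0.19444743] [ 1.75923305 -7.81838009  0.04200652]
```

Request:
drive_tool:
  deltas:
    - [[0,-0.05,0,0,0,0,1],[0,-0.05,-0.25,0,0,0,1],[-0.02,-0.3,-0.25,0,0,0,1],[-0.02,-0.97,-0.25,0,0,0,1],[-0.02,-0.97,-0.25,0,0,0,1],[-0.02,-0.97,-0.25,0,0,0,1],[-0.02,-0.97,-0.25,0,0,0,1]]

```text
clock: 4.7
ee_pos: [0.5666, -0.2147, 0.1032]
eef_rot: [0.139, -3.138, 0.003]
force: [-0.7, 0.3, -0.7]
finger_gap: -0.0002
grasp_force: 0.0
```

Request:
drive_tool:
  deltas:
    - [[0,0,0.2,0,0,0,1],[0,0,0.38,0,0,0,1],[0,0,0.38,0,0,0,1]]

```text
clock: 5.0
ee_pos: [0.565, -0.2073, 0.0235]
eef_rot: [0.15, -3.132, -0.004]
force: [-0.3, 0.5, 0.2]
finger_gap: -0.0001
grasp_force: 0.0
```

```bash
python3 - <<'E'
from h import *
s=env.get_state();print(todock(s["ee_pos"]),s["ee_pos"],s["force"])
im=env.capture("scene"); hsv=cv2.cvtColor(im,cv2.COLOR_BGR2HSV);h,s,v=cv2.split(hsv)
red=((h<6)|(h>174))&(s>150)&(v>70); print([(c.round(1),st[:5]) for c,st in blobs(red,4)])
cv2.imwrite("pics/s2.png",cv2.resize(im[150:330,60:340],None,fx=2.5,fy=2.5))
E
```

```text
[-0.09775361  0.0032036 ] [ 0.56497874 -0.20731005  0.02345487] [-0.30568555  0.45352286  0.20798054]
[(array([173.8, 221. ]), array([169, 215,   9,  10,  55], dtype=int32)), (array([254.4, 228.5]), array([253, 224,   4,  10,  36], dtype=int32))]
```

View pics/s2.png

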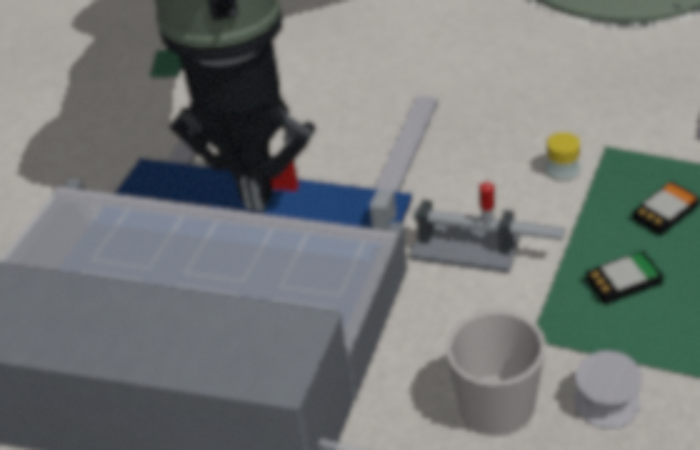

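The crop shows the bolt drawn clear of the keeper, with the knob at about (487,195) by the outer guide, and the fingers just behind the red tab. I'll pull the tray now.

Request:
drive_tool:
  deltas:
    - [[0.08,0,0,0,0,0,1],[0.2,0,0,0,0,0,1],[0.32,0,0,0,0,0,1],[0.44,0,0,0,0,0,1],[0.56,0,0,0,0,0,1],[0.66,0,0,0,0,0,1],[0.74,0,0,0,0,0,1],[0.78,0,0,0,0,0,1]]

```text
clock: 5.85
ee_pos: [0.4126, -0.2239, 0.0292]
eef_rot: [-0.149, 3.136, -0.002]
force: [4.2, 0.5, 2.3]
finger_gap: -0.0002
grasp_force: 1.4
```

Request:
drive_tool:
  deltas:
    - [[0.015,0,0,0,0,0,1],[0.03,0,0,0,0,0,1],[0.045,0,0,0,0,0,1],[0.06,0,0,0,0,0,1]]

```text
clock: 6.25
ee_pos: [0.4007, -0.2245, 0.0274]
eef_rot: [-0.15, 3.138, -0.0]
force: [2.3, -1.1, 0.7]
finger_gap: 0.0004
grasp_force: 1.3
```

Request:
drive_tool:
  deltas:
    - [[0.015,0,0,0,0,0,1],[0.03,0,0,0,0,0,1],[0.045,0,0,0,0,0,1],[0.06,0,0,0,0,0,1]]

```text
clock: 6.65
ee_pos: [0.399, -0.225, 0.0281]
eef_rot: [-0.157, 3.12, -0.006]
force: [63.4, 12.4, -28.7]
finger_gap: -0.0001
grasp_force: 32.5
```

Request:
drive_tool:
  deltas:
    - [[-0.12,0,0,0,0,0,1],[-0.15,0,-0.3,0,0,0,-1],[-0.1,0.4,-0.6,0,0,0,-1],[0,0.9,-0.6,0,0,0,-1],[0,1,-0.6,0,0,0,-1],[0,1,-0.6,0,0,0,-1],[0,1,-0.6,0,0,0,-1]]

```text
clock: 7.35
ee_pos: [0.3678, -0.0234, 0.1479]
eef_rot: [0.155, -3.137, -0.001]
force: [1.0, 0.2, 0.1]
finger_gap: 0.0849
grasp_force: 0.0
```

```bash
python3 - <<'E'
from det import *
s=env.get_state();print(todock(s["ee_pos"]),s["ee_pos"],s["force"])
T=env.capture("top");S=env.capture("scene")
cv2.imwrite("pics/t3.png",T);cv2.imwrite("pics/s3.png",S)
a=cv2.resize(T[130:280,280:460],None,fx=4,fy=4,interpolation=2); cv2.imwrite("pics/t3c.png",a)
a=cv2.resize(S[150:290,60:260],None,fx=4,fy=4,interpolation=2); cv2.imwrite("pics/s3c.png",a)
for w in world_packs(T): print(np.round(w,4))
E
```

```text
[-0.2768  0.2049] [ 0.3678 -0.0234  0.1479] [1.0142 0.1538 0.0786]
[  0.4464   0.1459 -25.9465  63.385   43.2307]
[ 0.4504  0.252  57.8472 66.6341 38.9989]
[  0.5458   0.1288 -46.3199  63.1198  41.364 ]
[  0.5597   0.3714 -66.1782  67.1581  43.3302]
[  0.5611   0.2695 -17.2889  62.331   43.6182]
```

View pics/t3c.png

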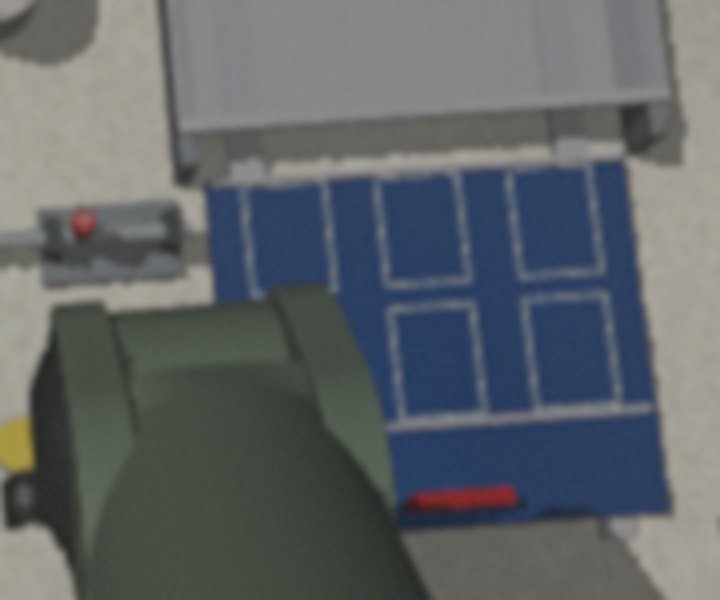

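View pics/s3c.png

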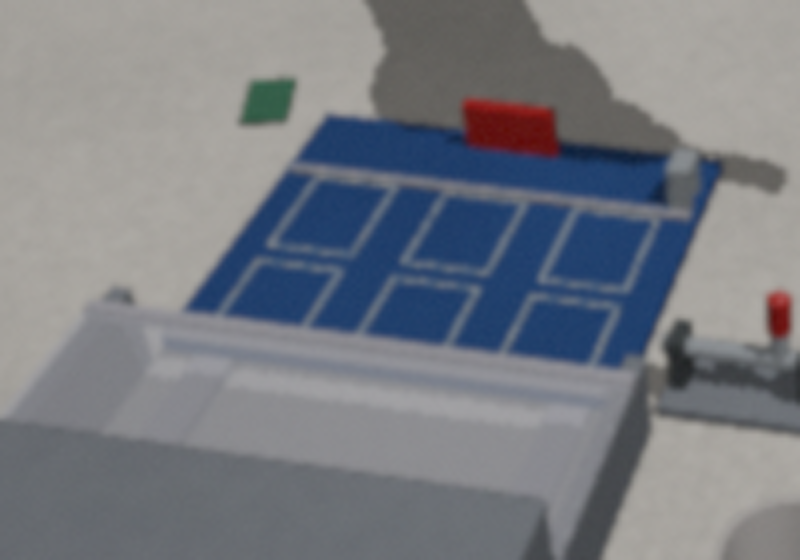

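The top crop shows the tray out with all the places clear. The centres at full-frame pixels are: front-right (423,217), front-mid (390,220), back-mid (386,187) and back-right (419,186). The scene crop shows the same outlines, and I'll use its corners to get the floor height.

```bash
python3 - <<'E'
from det import *
t=lambda c:(280+(c[0]-1.5)/4,130+(c[1]-1.5)/4); s=lambda c:(60+(c[0]-1.5)/4,150+(c[1]-1.5)/4)
pairs=[((525,297),(352,257)),((608,292),(268,245)),((620,402),(318,180)),((537,408),(397,190)),((390,308),(485,275)),((475,302),(405,265)),((487,412),(440,193)),((403,418),(524,205))]
for a,b in pairs:
    X,e=tri(t(a),s(b)); print(X,round(e*1000,1))
for z in(.010,.015):
    for n,c in [("fr",(572.5,350)),("fm",(439,360)),("bm",(423,230)),("br",(555,222.5))]: print(n,z,todock(plane("top",t(c),z)))
print("tabtop",tri(t((465,497)),s((510,103))))
E
```

```text
[ 0.5139 -0.2775  0.0169] 0.3
[ 0.5184 -0.3306  0.0173] 0.3
[ 0.4489 -0.3364  0.0153] 0.4
[ 0.444  -0.284   0.0152] 0.4
[ 0.5055 -0.1934  0.0159] 2.6
[ 0.51   -0.2456  0.0153] 1.4
[ 0.4411 -0.2537  0.017 ] 3.8
[ 0.436  -0.2003  0.0157] 1.9
fr 0.01 [-0.19   -0.0901]
fm 0.01 [-0.1903 -0.0047]
bm 0.01 [-0.1063 -0.0039]
br 0.01 [-0.1073 -0.0891]
fr 0.015 [-0.1906 -0.0885]
fm 0.015 [-0.191  -0.0035]
bm 0.015 [-0.1073 -0.0027]
br 0.015 [-0.1083 -0.0876]
tabtop (array([ 0.3844, -0.2289,  0.0532]), np.float64(0.001570206377221373))
```

```bash
python3 -c "
from h import *
delta((.4467,.1459),.1,180-26.7)"
```

```text
t [-0.473  0.808  0.239] rot [ 0.   -0.    0.09] [ 1.0e-04  1.0e-04 -4.1e-01] q1,q7 [-0.08  1.57] clk 7.45
```

Request:
drive_tool:
  deltas:
    - [[-0.473,0.808,0.239,0,0,0.09,-1],[-0.473,0.808,0.239,0,0,0.09,-1],[-0.473,0.808,0.239,0,0,0.09,-1],[-0.473,0.808,0.239,0,0,0.09,-1],[-0.473,0.808,0.239,0,0,0.09,-1],[-0.473,0.808,0.239,0,0,0.09,-1]]

```text
clock: 8.05
ee_pos: [0.4479, 0.1434, 0.0985]
eef_rot: [-0.728, -3.055, 0.003]
force: [0.3, -0.6, 0.6]
finger_gap: 0.0854
grasp_force: 0.0
```

```bash
python3 -c "
from h import *
delta((.4467,.1459),.003,180-26.7)"
```

```text
t [0.01  0.009 0.477] rot [-0.0003 -0.0002 -0.0003] [-3.000e-04  5.000e-04  4.997e-01] q1,q7 [-0.51  0.76] clk 8.05
```

Request:
drive_tool:
  deltas:
    - [[0,0,0.25,0,0,0,-1],[0,0,0.42,0,0,0,-1],[0,0,0.485,0,0,0,-1],[0,0,0.485,0,0,0,-1],[0,0,0.485,0,0,0,1],[0,0,0.485,0,0,0,1],[0,0,0.485,0,0,0,1],[0,0,0.485,0,0,0,1]]

```text
clock: 8.85
ee_pos: [0.4488, 0.1435, 0.0037]
eef_rot: [0.732, 3.054, 0.002]
force: [-3.9, -1.1, 22.3]
finger_gap: 0.0345
grasp_force: 57.6
```

Request:
drive_tool:
  deltas:
    - [[0,0,-0.1,0,0,0,1],[0,0,-0.3,0,0,0,1],[0,0,-0.5,0,0,0,1],[0,0,-0.5,0,0,0,1],[0,0,-0.5,0,0,0,1]]

```text
clock: 9.35
ee_pos: [0.4486, 0.1437, 0.1036]
eef_rot: [0.731, 3.053, 0.003]
force: [-0.5, -0.3, -1.0]
finger_gap: 0.0338
grasp_force: 61.7
```

```bash
python3 -c "
from h import *
delta(dock(-.107,.082),.104)"
```

```text
t [-1.064 -0.993 -0.002] rot [ 0.0003  0.0003 -0.0898] [ 4.000e-04 -3.000e-04  4.102e-01] q1,q7 [-0.52  0.76] clk 9.35
```

Request:
drive_tool:
  deltas:
    - [[-1,-0.93,0,0,0,-0.09,1],[-1,-0.93,0,0,0,-0.09,1],[-1,-0.93,0,0,0,-0.09,1],[-1,-0.93,0,0,0,-0.09,1],[-1,-0.93,0,0,0,-0.09,1],[-1,-0.93,0,0,0,-0.09,1],[-1,-0.93,0,0,0,-0.09,1],[-1,-0.93,0,0,0,-0.09,1]]

```text
clock: 10.15
ee_pos: [0.5414, -0.1133, 0.1013]
eef_rot: [0.147, -3.136, -0.001]
force: [-0.5, 0.6, -1.4]
finger_gap: 0.0343
grasp_force: 61.6
```

```bash
python3 -c "
from h import *
delta(dock(-.107,.082),.018)"
```

```text
t [-0.028 -0.085  0.416] rot [ 0.0001 -0.0003 -0.    ] [-5.e-04 -2.e-04  5.e-01] q1,q7 [0.15 1.71] clk 10.15
```

Request:
drive_tool:
  deltas:
    - [[-0.028,-0.085,0,0,0,0,1],[-0.028,-0.085,0.2,0,0,0,1],[-0.028,-0.085,0.36,0,0,0,1],[-0.028,-0.085,0.416,0,0,0,1],[-0.028,-0.085,0.416,0,0,0,1],[-0.028,-0.085,0.416,0,0,0,1]]

```text
clock: 10.75
ee_pos: [0.5494, -0.1287, 0.0194]
eef_rot: [0.152, -3.137, -0.0]
force: [0.0, -0.6, -0.7]
finger_gap: 0.0342
grasp_force: 68.3
```

Request:
drive_tool:
  deltas:
    - [[0,0,0.008,0,0,0,1],[0,0,0.008,0,0,0,1],[0,0,0.008,0,0,0,-1],[0,0,0.008,0,0,0,-1],[0,0,0.008,0,0,0,-1],[0,0,-0.2,0,0,0,-1],[0,0,-0.42,0,0,0,-1],[0,0,-0.5,0,0,0,-1]]

```text
clock: 11.55
ee_pos: [0.5507, -0.1299, 0.123]
eef_rot: [-0.149, 3.134, -0.001]
force: [0.1, 0.9, -0.6]
finger_gap: 0.0854
grasp_force: 0.0
```

Request:
drive_tool:
  deltas:
    - [[0.3,1,-0.2,0,0,0,-1],[0.3,1,-0.2,0,0,0,-1],[0.3,1,-0.2,0,0,0,-1],[0.3,1,-0.2,0,0,0,-1],[0.3,1,-0.2,0,0,0,-1]]

```text
clock: 12.05
ee_pos: [0.4692, 0.0684, 0.1604]
eef_rot: [-0.158, 3.137, 0.002]
force: [1.1, -0.1, 0.1]
finger_gap: 0.0855
grasp_force: 0.0
```

```bash
cat > look.py <<'E'
from det import *
import sys
T=env.capture("top"); S=env.capture("scene"); k=sys.argv[1]
cv2.imwrite(f"pics/t{k}.png",T);cv2.imwrite(f"pics/s{k}.png",S)
s=env.get_state(); print("tcp",s["ee_pos"],"clk",s["clock"])
for w in sorted(world_packs(T)): print(np.round(w,4))
# packs on tray: non-blue inside tray region, in dock frame
hsv=cv2.cvtColor(T,cv2.COLOR_BGR2HSV); h,sa,v=cv2.split(hsv)
poly=np.array([proj("top",[*dock(x,y),.016]) for x,y in [(-.06,.115),(-.06,-.125),(-.226,-.125),(-.226,.115)]]).astype(np.int32)
mm=cv2.fillConvexPoly(np.zeros_like(h),poly,1)
# black body + label: not blue, removing thin outlines by opening
m=cv2.morphologyEx(((mm>0)&~((h>98)&(h<130)&(sa>75))).astype(np.uint8),cv2.MORPH_OPEN,np.ones((5,5)))
cs,_=cv2.findContours(m,cv2.RETR_EXTERNAL,cv2.CHAIN_APPROX_NONE)
for c in cs:
    if cv2.contourArea(c)<100: continue
    w=np.array([todock(plane("top",p,.022)) for p in c[:,0]])*1000
    r=cv2.minAreaRect(w.astype(np.float32)); print("tray",np.round(r[0],1),np.round(r[1],1),round(r[2],1))
E
python3 look.py 4; python3 -c "
from h import *
a=cv2.imread('pics/t4.png')[120:290,110:460];cv2.imwrite('pics/t4c.png',cv2.resize(a,None,fx=2.2,fy=2.2,interpolation=2))"
```

```text
tcp [0.4703 0.0658 0.1599] clk 12.15
[ 0.4503  0.252  57.708  66.6656 38.91  ]
[  0.5464   0.1717  20.1321 130.2513  18.1373]
[  0.5599   0.3714 -66.9126  67.0369  43.3898]
[  0.5611   0.2695 -17.2889  62.331   43.6182]
tray [-110.4   79. ] [40.5 62.2] 84.5
tray [-66.3  77.2] [72.5 13.6] 89.7
tray [-66.  -45.1] [ 14.9 153.3] 0.4
```

View pics/t4c.png

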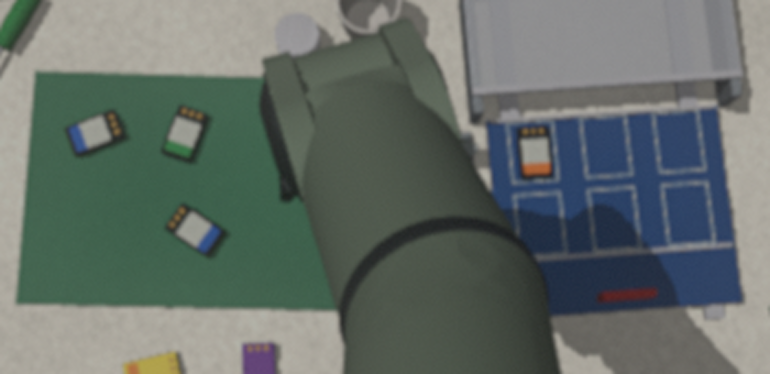

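The crop shows pack 1 (orange) lying label up inside the back-left place at (535,152). The mat's left three packs are visible, and the fourth is hidden under the arm. Next is the blue pack at the lower left.

```bash
python3 -c "
from h import *
delta((.4503,.252),.1,180+57.8)"
```

```text
t [0.008 0.936 0.3  ] rot [ 0.      0.0002 -0.1448] [ 2.000e-04 -0.000e+00  3.552e-01] q1,q7 [-0.19  1.35] clk 12.15
```

Request:
drive_tool:
  deltas:
    - [[0.008,0.936,0.3,0,0,-0.145,-1],[0.008,0.936,0.3,0,0,-0.145,-1],[0.008,0.936,0.3,0,0,-0.145,-1],[0.008,0.936,0.3,0,0,-0.145,-1],[0.008,0.936,0.3,0,0,-0.145,-1],[0.008,0.936,0.3,0,0,-0.145,-1],[0.008,0.936,0.3,0,0,-0.145,-1],[0.008,0.936,0.3,0,0,-0.145,-1]]

```text
clock: 12.95
ee_pos: [0.452, 0.2488, 0.099]
eef_rot: [1.506, -2.757, 0.0]
force: [-0.5, 0.1, -0.4]
finger_gap: 0.0854
grasp_force: 0.0
```

```bash
python3 -c "
from h import *
delta((.4503,.252),.003,180+57.8)"
```

```text
t [-0.009  0.016  0.48 ] rot [ 0.     -0.0001 -0.0014] [-1.000e-04 -0.000e+00  4.986e-01] q1,q7 [-0.38  1.69] clk 12.95
```

Request:
drive_tool:
  deltas:
    - [[-0.009,0.016,0.25,0,0,0,-1],[-0.009,0.016,0.42,0,0,0,-1],[-0.009,0.016,0.48,0,0,0,-1],[-0.009,0.016,0.48,0,0,0,-1],[-0.009,0.016,0.48,0,0,0,1],[-0.009,0.016,0.48,0,0,0,1],[-0.009,0.016,0.48,0,0,0,1],[-0.009,0.016,0.48,0,0,0,1]]

```text
clock: 13.75
ee_pos: [0.4502, 0.2535, 0.0046]
eef_rot: [-1.513, 2.751, -0.0]
force: [-3.9, -2.0, 18.2]
finger_gap: 0.0344
grasp_force: 58.0
```

Request:
drive_tool:
  deltas:
    - [[0,0,-0.1,0,0,0,1],[0,0,-0.3,0,0,0,1],[0,0,-0.5,0,0,0,1],[0,0,-0.5,0,0,0,1],[0,0,-0.5,0,0,0,1]]

```text
clock: 14.25
ee_pos: [0.4501, 0.2533, 0.1044]
eef_rot: [-1.513, 2.751, -0.0]
force: [-0.2, -0.0, -0.7]
finger_gap: 0.0345
grasp_force: 61.3
```

```bash
python3 -c "
from h import *
delta(dock(-.107,-.003),.104)"
```

```text
t [ 1.690e+00 -1.701e+00  1.000e-03] rot [-0.      0.0004  0.145 ] [-0.0005 -0.     -0.355 ] q1,q7 [-0.38  1.68] clk 14.25
```

Request:
drive_tool:
  deltas:
    - [[1,-1,0,0,0,0.145,1],[1,-1,0,0,0,0.145,1],[1,-1,0,0,0,0.145,1],[1,-1,0,0,0,0.145,1],[1,-1,0,0,0,0.145,1],[1,-1,0,0,0,0.145,1],[1,-1,0,0,0,0.145,1]]

```text
clock: 14.95
ee_pos: [0.5113, -0.0278, 0.1024]
eef_rot: [0.131, -3.138, 0.004]
force: [-0.4, 0.2, -0.3]
finger_gap: 0.0347
grasp_force: 39.4
```

Request:
drive_tool:
  deltas:
    - [[-0.131,-0.975,0,0,0,0,1],[-0.131,-0.975,0,0,0,0,1],[-0.131,-0.975,0,0,0,0,1],[-0.131,-0.975,0,0,0,0,1],[-0.131,-0.975,0,0,0,0,1],[-0.131,-0.975,0,0,0,0,1],[-0.131,-0.975,0,0,0,0,1]]

```text
clock: 15.65
ee_pos: [0.5557, -0.2128, 0.1025]
eef_rot: [0.152, -3.137, -0.001]
force: [-0.1, 0.9, -0.3]
finger_gap: 0.034
grasp_force: 64.3
```

```bash
python3 -c "
from h import *
delta(dock(-.107,-.003),.0185)"
```

```text
t [-0.003 -0.008  0.42 ] rot [ 0.0002 -0.0002  0.0004] [ 3.000e-04  3.000e-04 -4.996e-01] q1,q7 [0.33 1.86] clk 15.65
```

Request:
drive_tool:
  deltas:
    - [[0,-0.005,0.2,0,0,0,1],[0,-0.005,0.36,0,0,0,1],[0,-0.005,0.4,0,0,0,1],[0,-0.005,0.42,0,0,0,1],[0,-0.005,0.42,0,0,0,1]]

```text
clock: 16.15
ee_pos: [0.5576, -0.2135, 0.0207]
eef_rot: [-0.153, 3.136, 0.001]
force: [1.5, 2.0, 4.5]
finger_gap: 0.0339
grasp_force: 64.8
```

Request:
drive_tool:
  deltas:
    - [[0,0,0,0,0,0,-1],[0,0,0,0,0,0,-1],[0,0,0,0,0,0,-1],[0,0,-0.2,0,0,0,-1],[0,0,-0.42,0,0,0,-1],[0,0,-0.5,0,0,0,-1]]

```text
clock: 16.75
ee_pos: [0.5575, -0.2157, 0.1232]
eef_rot: [-0.149, 3.134, -0.002]
force: [0.1, -0.6, -0.2]
finger_gap: 0.0857
grasp_force: 0.0
```

Request:
drive_tool:
  deltas:
    - [[0.6,1,-0.1,0,0,0,-1],[0.6,1,-0.1,0,0,0,-1],[0.6,1,-0.1,0,0,0,-1],[0.6,1,-0.1,0,0,0,-1],[0.6,1,-0.1,0,0,0,-1],[0.6,1,-0.1,0,0,0,-1]]

```text
clock: 17.35
ee_pos: [0.4156, -0.0247, 0.14]
eef_rot: [0.156, -3.137, -0.001]
force: [-0.3, -1.6, 0.5]
finger_gap: 0.0853
grasp_force: 0.0
```

```bash
python3 look.py 5; python3 -c "
from h import *
a=cv2.imread('pics/t5.png')[120:290,110:460];b=cv2.imread('pics/s5.png')[180:280,70:270]
cv2.imwrite('pics/t5c.png',np.vstack([cv2.resize(a,(700,300)),cv2.resize(b,(600,300)) if 0 else cv2.copyMakeBorder(cv2.resize(b,(600,300)),0,0,0,100,0)]))"
```

```text
tcp [ 0.4179 -0.0273  0.1397] clk 17.45
[  0.5461   0.1284 -46.3199  64.0424  41.364 ]
[  0.5598   0.3717 -66.9126  66.4299  43.4602]
[  0.5611   0.2695 -17.2889  62.331   43.6182]
tray [-95.8  -6.4] [41.2 41.5] 86.0
tray [-142.5   71.6] [165.9  95. ] 0.1
```

View pics/t5c.png

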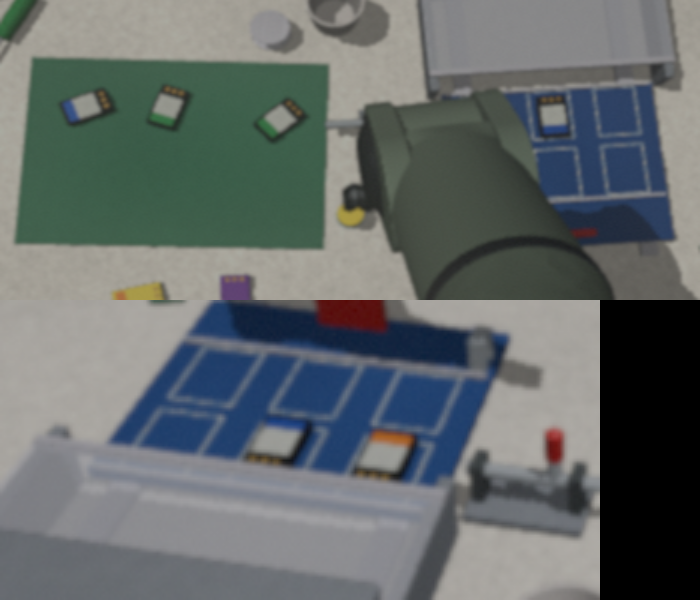

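Both placed packs lie inside their places in the two views. The blue one is at (553,117) in the top view. All three remaining packs are visible on the mat. Next is the green pack at the upper right.

```bash
python3 -c "
from h import *
delta((.5461,.1286),.1,180-46.4)"
```

```text
t [-0.713  0.714  0.199] rot [0.000e+00 1.000e-04 1.443e-01] [-2.000e-04  0.000e+00 -3.557e-01] q1,q7 [0.03 1.51] clk 17.45
```

Request:
drive_tool:
  deltas:
    - [[-0.713,0.714,0.2,0,0,0.144,-1],[-0.713,0.714,0.2,0,0,0.144,-1],[-0.713,0.714,0.2,0,0,0.144,-1],[-0.713,0.714,0.2,0,0,0.144,-1],[-0.713,0.714,0.2,0,0,0.144,-1],[-0.713,0.714,0.2,0,0,0.144,-1],[-0.713,0.714,0.2,0,0,0.144,-1],[-0.713,0.714,0.2,0,0,0.144,-1]]

```text
clock: 18.25
ee_pos: [0.5464, 0.1273, 0.0991]
eef_rot: [1.232, 2.89, -0.001]
force: [-0.1, -0.4, -0.4]
finger_gap: 0.0853
grasp_force: 0.0
```

```bash
python3 -c "
from h import *
delta((.5461,.1286),.004,180-46.4)"
```

```text
t [0.006 0.003 0.475] rot [-0.0001  0.0001  0.0006] [-1.000e-04 -1.000e-04 -4.994e-01] q1,q7 [-0.42  0.53] clk 18.25
```

Request:
drive_tool:
  deltas:
    - [[0.006,0.003,0.25,0,0,0,-1],[0.006,0.003,0.42,0,0,0,-1],[0.006,0.003,0.475,0,0,0,-1],[0.006,0.003,0.475,0,0,0,-1],[0.006,0.003,0.475,0,0,0,1],[0.006,0.003,0.475,0,0,0,1],[0.006,0.003,0.475,0,0,0,1],[0.006,0.003,0.475,0,0,0,1]]

```text
clock: 19.05
ee_pos: [0.5463, 0.1296, 0.0056]
eef_rot: [1.237, 2.887, 0.002]
force: [-4.7, -0.8, 15.5]
finger_gap: 0.0339
grasp_force: 58.3
```

Request:
drive_tool:
  deltas:
    - [[0,0,-0.1,0,0,0,1],[0,0,-0.3,0,0,0,1],[0,0,-0.5,0,0,0,1],[0,0,-0.5,0,0,0,1],[0,0,-0.5,0,0,0,1]]

```text
clock: 19.55
ee_pos: [0.5462, 0.1297, 0.1055]
eef_rot: [1.236, 2.886, 0.003]
force: [-0.2, 0.2, -1.0]
finger_gap: 0.0337
grasp_force: 60.9
```

```bash
python3 -c "
from h import *
delta(dock(-.107,-.087),.104)"
```

```text
t [-1.61  -1.41   0.006] rot [ 0.0002  0.0003 -0.1438] [ 3.000e-04 -3.000e-04  3.562e-01] q1,q7 [-0.42  0.52] clk 19.55
```

Request:
drive_tool:
  deltas:
    - [[-1,-0.88,0,0,0,-0.144,1],[-1,-0.88,0,0,0,-0.144,1],[-1,-0.88,0,0,0,-0.144,1],[-1,-0.88,0,0,0,-0.144,1],[-1,-0.88,0,0,0,-0.144,1],[-1,-0.88,0,0,0,-0.144,1],[-1,-0.88,0,0,0,-0.144,1],[-1,-0.88,0,0,0,-0.144,1]]

```text
clock: 20.35
ee_pos: [0.5557, -0.1364, 0.1034]
eef_rot: [0.145, -3.137, -0.002]
force: [-0.9, 0.6, -0.2]
finger_gap: 0.0336
grasp_force: 60.9
```

Request:
drive_tool:
  deltas:
    - [[0.04,-0.807,0,0,0,0,1],[0.04,-0.807,0,0,0,0,1],[0.04,-0.807,0,0,0,0,1],[0.04,-0.807,0,0,0,0,1],[0.04,-0.807,0,0,0,0,1],[0.04,-0.807,0,0,0,0,1]]

```text
clock: 20.95
ee_pos: [0.5641, -0.2957, 0.1038]
eef_rot: [0.151, -3.137, -0.002]
force: [0.3, 0.7, -1.2]
finger_gap: 0.0342
grasp_force: 60.9
```

```bash
python3 -c "
from h import *
delta(dock(-.107,-.087),.0205)"
```

```text
t [-0.    -0.012  0.416] rot [ 0.0002 -0.0001  0.0003] [ 1.000e-04  4.000e-04 -4.997e-01] q1,q7 [0.48 1.95] clk 20.95
```

Then release, lift, and move off towards the mat.

Request:
drive_tool:
  deltas:
    - [[0,-0.012,0.2,0,0,0,1],[0,-0.012,0.36,0,0,0,1],[0,-0.012,0.4,0,0,0,1],[0,-0.012,0.416,0,0,0,1],[0,-0.012,0.416,0,0,0,1]]

```text
clock: 21.45
ee_pos: [0.5651, -0.2983, 0.0222]
eef_rot: [-0.152, 3.137, 0.001]
force: [-0.1, -0.0, 0.1]
finger_gap: 0.0336
grasp_force: 60.9
```

Request:
drive_tool:
  deltas:
    - [[0,0,0,0,0,0,-1],[0,0,0,0,0,0,-1],[0,0,0,0,0,0,-1],[0,0,-0.2,0,0,0,-1],[0,0,-0.42,0,0,0,-1],[0,0,-0.5,0,0,0,-1]]

```text
clock: 22.05
ee_pos: [0.5653, -0.3013, 0.1253]
eef_rot: [-0.149, 3.134, -0.003]
force: [1.0, 0.3, -0.0]
finger_gap: 0.0858
grasp_force: 0.0
```

Request:
drive_tool:
  deltas:
    - [[0.4,1,-0.1,0,0,0,-1],[0.4,1,-0.1,0,0,0,-1],[0.4,1,-0.1,0,0,0,-1],[0.4,1,-0.1,0,0,0,-1],[0.4,1,-0.1,0,0,0,-1],[0.4,1,-0.1,0,0,0,-1]]

```text
clock: 22.65
ee_pos: [0.4646, -0.1071, 0.1416]
eef_rot: [-0.154, 3.137, 0.0]
force: [0.2, -0.3, -0.1]
finger_gap: 0.0854
grasp_force: 0.0
```

Request:
drive_tool:
  deltas:
    - [[0,0.9,0,0,0,0,-1],[0,0.9,0,0,0,0,-1],[0,0.9,0,0,0,0,-1],[0,0.9,0,0,0,0,-1],[0,0.9,0,0,0,0,-1],[0,0.9,0,0,0,0,-1]]

```text
clock: 23.25
ee_pos: [0.4486, 0.0697, 0.1409]
eef_rot: [-0.15, 3.138, -0.0]
force: [0.1, -0.8, -0.6]
finger_gap: 0.0852
grasp_force: 0.0
```

```bash
python3 look.py 6; python3 -c "
from h import *
delta((.5611,.2695),.1,180-17.3)"
```

```text
tcp [0.4485 0.0687 0.1409] clk 23.35
[  0.5013   0.1488   8.8345 219.1732  63.0539]
[  0.5599   0.3714 -66.9126  67.0369  43.4602]
[  0.5611   0.2695 -17.2889  62.331   43.6182]
tray [-104.    79.5] [43.  64.4] 86.1
tray [-94.5  -6.6] [41.6 44.1] 86.0
tray [-104.2  -91.4] [42.8 57.1] 86.1
t [-0.654  0.948  0.204] rot [-0.0001 -0.      0.0629] [ 0.000e+00 -1.000e-04 -4.371e-01] q1,q7 [-0.12  1.25] clk 23.35
```

Request:
drive_tool:
  deltas:
    - [[-0.654,0.948,0.2,0,0,0.063,-1],[-0.654,0.948,0.2,0,0,0.063,-1],[-0.654,0.948,0.2,0,0,0.063,-1],[-0.654,0.948,0.2,0,0,0.063,-1],[-0.654,0.948,0.2,0,0,0.063,-1],[-0.654,0.948,0.2,0,0,0.063,-1],[-0.654,0.948,0.2,0,0,0.063,-1],[-0.654,0.948,0.2,0,0,0.063,-1]]

```text
clock: 24.15
ee_pos: [0.5606, 0.2691, 0.1011]
eef_rot: [-0.474, -3.106, 0.002]
force: [0.0, -0.2, -0.3]
finger_gap: 0.0854
grasp_force: 0.0
```

```bash
python3 -c "
from h import *
delta((.5611,.2695),.004,180-17.3)"
```

```text
t [-0.002  0.003  0.485] rot [-0.0002  0.     -0.0002] [0.000e+00 2.000e-04 4.998e-01] q1,q7 [-0.49  0.66] clk 24.15
```

Request:
drive_tool:
  deltas:
    - [[0,0.003,0.25,0,0,0,-1],[0,0.003,0.42,0,0,0,-1],[0,0.003,0.485,0,0,0,-1],[0,0.003,0.485,0,0,0,-1],[0,0.003,0.485,0,0,0,1],[0,0.003,0.485,0,0,0,1],[0,0.003,0.485,0,0,0,1],[0,0.003,0.485,0,0,0,1]]

```text
clock: 24.95
ee_pos: [0.5611, 0.2721, 0.0056]
eef_rot: [0.47, 3.105, 0.001]
force: [-3.3, -2.4, 12.0]
finger_gap: 0.0342
grasp_force: 58.7
```

Request:
drive_tool:
  deltas:
    - [[0,0,-0.1,0,0,0,1],[0,0,-0.3,0,0,0,1],[0,0,-0.5,0,0,0,1],[0,0,-0.5,0,0,0,1],[0,0,-0.5,0,0,0,1]]

```text
clock: 25.45
ee_pos: [0.5609, 0.272, 0.1052]
eef_rot: [0.47, 3.105, 0.002]
force: [-0.6, -0.4, -2.1]
finger_gap: 0.0339
grasp_force: 60.6
```

```bash
python3 -c "
from h import *
delta(dock(-.191,.083),.104)"
```

```text
t [-0.146 -2.094  0.003] rot [ 0.0002  0.0003 -0.0629] [ 4.000e-04 -3.000e-04  4.371e-01] q1,q7 [-0.49  0.66] clk 25.45
```

Request:
drive_tool:
  deltas:
    - [[-0.07,-1,0,0,0,-0.063,1],[-0.07,-1,0,0,0,-0.063,1],[-0.07,-1,0,0,0,-0.063,1],[-0.07,-1,0,0,0,-0.063,1],[-0.07,-1,0,0,0,-0.063,1],[-0.07,-1,0,0,0,-0.063,1]]

```text
clock: 26.05
ee_pos: [0.5141, 0.0753, 0.1034]
eef_rot: [0.146, -3.137, 0.0]
force: [0.3, 1.2, -0.7]
finger_gap: 0.0341
grasp_force: 60.6
```

Request:
drive_tool:
  deltas:
    - [[0.35,-1,0,0,0,0,1],[0.35,-1,0,0,0,0,1],[0.35,-1,0,0,0,0,1],[0.35,-1,0,0,0,0,1],[0.35,-1,0,0,0,0,1],[0.35,-1,0,0,0,0,1],[0.35,-1,0,0,0,0,1]]

```text
clock: 26.75
ee_pos: [0.4645, -0.1275, 0.1038]
eef_rot: [0.152, -3.138, -0.001]
force: [1.0, 0.6, -0.6]
finger_gap: 0.0342
grasp_force: 60.6
```

```bash
python3 -c "
from h import *
delta(dock(-.191,.083),.0205)"
```

```text
t [ 0.004 -0.046  0.416] rot [0.0001 0.     0.0004] [-0.000e+00  2.000e-04 -4.996e-01] q1,q7 [0.31 1.64] clk 26.75
```

Request:
drive_tool:
  deltas:
    - [[0.004,-0.046,0.2,0,0,0,1],[0.004,-0.046,0.36,0,0,0,1],[0.004,-0.046,0.4,0,0,0,1],[0.004,-0.046,0.416,0,0,0,1],[0.004,-0.046,0.416,0,0,0,1]]

```text
clock: 27.25
ee_pos: [0.4654, -0.1363, 0.0218]
eef_rot: [-0.154, 3.136, 0.001]
force: [-0.4, 0.5, -0.5]
finger_gap: 0.0339
grasp_force: 60.6
```

Request:
drive_tool:
  deltas:
    - [[0,0,0,0,0,0,-1],[0,0,0,0,0,0,-1],[0,0,0,0,0,0,-1],[0,0,-0.2,0,0,0,-1],[0,0,-0.42,0,0,0,-1],[0,0,-0.5,0,0,0,-1]]

```text
clock: 27.85
ee_pos: [0.4651, -0.1385, 0.1243]
eef_rot: [-0.149, 3.135, -0.002]
force: [0.2, 0.2, 0.1]
finger_gap: 0.0856
grasp_force: 0.0
```

Request:
drive_tool:
  deltas:
    - [[-0.2,1,-0.1,0,0,0,-1],[-0.2,1,-0.1,0,0,0,-1],[-0.2,1,-0.1,0,0,0,-1],[-0.2,1,-0.1,0,0,0,-1],[-0.2,1,-0.1,0,0,0,-1],[-0.2,1,-0.1,0,0,0,-1]]

```text
clock: 28.45
ee_pos: [0.4847, 0.0659, 0.1411]
eef_rot: [-0.154, 3.138, 0.0]
force: [0.3, -1.0, 0.4]
finger_gap: 0.0853
grasp_force: 0.0
```

Request:
drive_tool:
  deltas:
    - [[-0.2,0.8,0,0,0,0,-1],[-0.2,0.8,0,0,0,0,-1],[-0.2,0.8,0,0,0,0,-1],[-0.2,0.8,0,0,0,0,-1],[-0.2,0.8,0,0,0,0,-1],[-0.2,0.8,0,0,0,0,-1]]

```text
clock: 29.05
ee_pos: [0.5096, 0.2254, 0.1405]
eef_rot: [0.147, -3.137, 0.002]
force: [1.0, 0.5, -0.9]
finger_gap: 0.0853
grasp_force: 0.0
```

```bash
python3 look.py 7; python3 -c "
from h import *
delta((.5598,.3715),.1,180-66.5)"
```

```text
tcp [0.5097 0.2252 0.1408] clk 29.15
[ 0.5582  0.4029 43.4201 76.2203 23.6304]
tray [-192.7   87.1] [44.7 68.9] 84.1
tray [-101.4   79.3] [43.2 64.5] 86.0
tray [-91.9  -6.8] [41.6 44.1] 86.0
tray [-102.1  -91.2] [42.1 60. ] 89.7
t [-0.317  0.705  0.203] rot [-2.000e-04  1.000e-04  1.994e-01] [-1.000e-04 -2.000e-04 -3.006e-01] q1,q7 [-0.34  0.98] clk 29.15
```

```bash
python3 - <<'E'
from h import *
for k in (3,4,5,6,7):
    hsv=cv2.cvtColor(cv2.imread(f'pics/t{k}.png'),cv2.COLOR_BGR2HSV);h,s,v=cv2.split(hsv)
    hs=cv2.cvtColor(cv2.imread(f'pics/s{k}.png'),cv2.COLOR_BGR2HSV);H,S,V=cv2.split(hs)
    print(k,[(c.round(1),st[4]) for c,st in blobs(((h<6)|(h>174))&(s>150)&(v>40),20)],[(c.round(1),st[4]) for c,st in blobs(((H<6)|(H>174))&(S>150)&(V>70),20)])
T=cv2.imread('pics/t7.png');S=cv2.imread('pics/s7.png')
a=cv2.resize(T[150:265,320:450],(390,345),interpolation=2); b=cv2.resize(T[140:270,105:300],(390,260),interpolation=2)
c=cv2.resize(S[165:285,90:270],(405,270),interpolation=2)
o=np.zeros((605,800,3),np.uint8)[:600]; o[:345,:390]=a;o[345:600,:390]=b[:255];o[:270,395:800]=c
cv2.imwrite('pics/t7c.png',o)
E
```

```text
3 [(array([395.9, 254.4]), np.int32(84))] [(array([187.1, 181.1]), np.int32(234)), (array([254.4, 228.5]), np.int32(36))]
4 [] [(array([187. , 181.9]), np.int32(233)), (array([254.4, 228.5]), np.int32(36))]
5 [] [(array([186.5, 182.8]), np.int32(233)), (array([254.4, 228.5]), np.int32(36))]
6 [(array([391. , 251.4]), np.int32(25))] [(array([186.1, 183.2]), np.int32(231)), (array([254.4, 228.5]), np.int32(36))]
7 [(array([395.2, 250.3]), np.int32(83))] [(array([186.3, 183.5]), np.int32(232)), (array([254.1, 228.2]), np.int32(44))]
```

View pics/t7c.png

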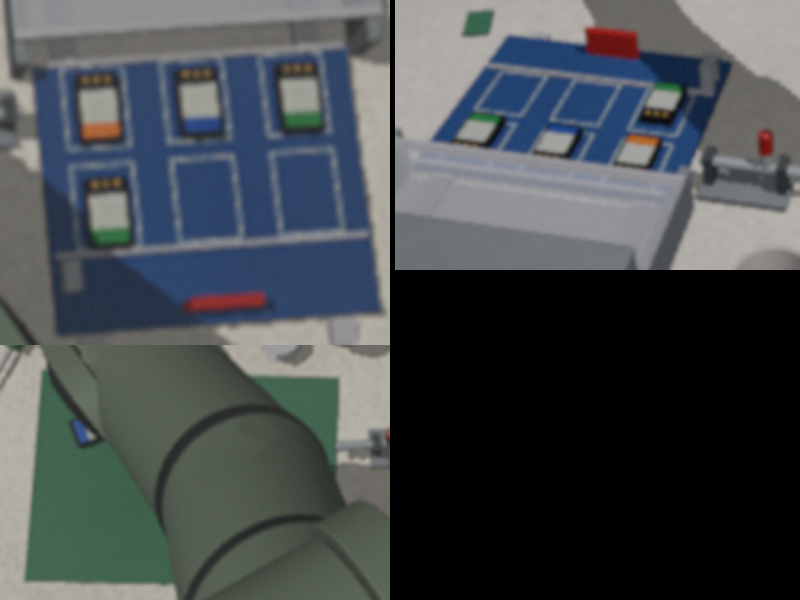

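The tray crop shows four packs lying inside their outlines, but the tray has crept in by about 10 mm: the tab moved from row 254 to 250. The front-left pack sits about 4 mm towards the front of its place. I'll allow for that creep in the next placement.

Request:
drive_tool:
  deltas:
    - [[-0.317,0.705,0,0,0,0.19,-1],[-0.317,0.705,0,0,0,0.19,-1],[-0.317,0.705,0,0,0,0.19,-1],[-0.317,0.705,0,0,0,0.19,-1],[-0.317,0.705,0,0,0,0.19,-1],[-0.317,0.705,0,0,0,0.19,-1],[-0.317,0.705,0,0,0,0.19,-1],[-0.317,0.705,0,0,0,0.19,-1]]

```text
clock: 29.95
ee_pos: [0.5599, 0.3721, 0.141]
eef_rot: [1.651, 2.672, -0.001]
force: [-0.1, -0.3, -0.6]
finger_gap: 0.0855
grasp_force: 0.0
```

```bash
python3 - <<'E'
from det import *
S=env.capture("scene"); print([ (np.round(r[0],1),a) for r,a,_ in packs(S)[0]])
T=env.capture("top"); print([np.round(w,4) for w in world_packs(T)])
print("old scene centre (423,288.9)")
delta((.5598,.3715),.1,180-66.5)
cv2.imwrite("pics/s8.png",S)
# tray outlines in tray-out frame: tab now
h,s,v=cv2.split(cv2.cvtColor(T,cv2.COLOR_BGR2HSV)); b=blobs(((h<6)|(h>174))&(s>150)&(v>40),20)
print("tab",[todock(plane("top",c,.048)) for c,_ in b],"at pull-out",todock(plane("top",(395.9,254.4),.048)))
E
```

```text
[(array([423.1, 289. ]), 533.0), (array([344.5, 265.3]), 3645.5)]
[array([  0.5371,   0.3472,  17.3992, 141.2208,  34.8916]), array([  0.5282,   0.1819,  66.3558, 289.8927, 156.6974])]
old scene centre (423,288.9)
t [-0.004 -0.002  0.205] rot [-0.      0.0001  0.0092] [-0.0002 -0.     -0.4908] q1,q7 [-0.72 -0.16] clk 30.05
tab [array([-0.2705, -0.0008])] at pull-out [-0.2807 -0.0017]
```

Request:
drive_tool:
  deltas:
    - [[-0.004,-0.002,0.24,0,0,0.009,-1],[-0.004,-0.002,0.46,0,0,0.009,-1],[-0.004,-0.002,0.63,0,0,0.009,-1],[-0.004,-0.002,0.685,0,0,0.009,-1],[-0.004,-0.002,0.685,0,0,0.009,-1]]

```text
clock: 30.55
ee_pos: [0.559, 0.3719, 0.003]
eef_rot: [-1.713, -2.633, 0.003]
force: [-0.6, -0.2, 1.1]
finger_gap: 0.0856
grasp_force: 0.0
```

Request:
drive_tool:
  deltas:
    - [[0,0,0,0,0,0,1],[0,0,0,0,0,0,1],[0,0,0,0,0,0,1],[0,0,0,0,0,0,1],[0,0,-0.1,0,0,0,1],[0,0,-0.3,0,0,0,1],[0,0,-0.5,0,0,0,1],[0,0,-0.5,0,0,0,1]]

```text
clock: 31.35
ee_pos: [0.5616, 0.3747, 0.1099]
eef_rot: [1.714, 2.63, 0.012]
force: [0.2, -0.3, 0.6]
finger_gap: 0.0342
grasp_force: 60.3
```

```bash
python3 -c "
from h import *
delta(dock(-.181,-.003),.104)"
```

```text
t [-2.567 -1.564  0.012] rot [ 0.0013  0.0005 -0.1989] [ 0.0006 -0.0014  0.3011] q1,q7 [-0.73 -0.2 ] clk 31.35
```

Request:
drive_tool:
  deltas:
    - [[-1,-0.6,0,0,0,-0.19,1],[-1,-0.6,0,0,0,-0.19,1],[-1,-0.6,0,0,0,-0.19,1],[-1,-0.6,0,0,0,-0.19,1],[-1,-0.6,0,0,0,-0.19,1],[-1,-0.6,0,0,0,-0.19,1],[-1,-0.6,0,0,0,-0.19,1],[-1,-0.6,0,0,0,-0.19,1]]

```text
clock: 32.15
ee_pos: [0.5304, 0.1414, 0.1043]
eef_rot: [-0.07, 3.14, 0.0]
force: [0.6, -0.2, -0.8]
finger_gap: 0.0341
grasp_force: 60.3
```

```bash
python3 -c "
from h import *
delta(dock(-.181,-.003),.104)"
```

```text
t [ 3.190e-01 -1.801e+00  1.000e-03] rot [ 0.      0.0001 -0.0079] [ 2.000e-04 -0.000e+00  4.921e-01] q1,q7 [-0.18  1.05] clk 32.15
```

Request:
drive_tool:
  deltas:
    - [[0.16,-0.9,0,0,0,-0.008,1],[0.16,-0.9,0,0,0,-0.008,1],[0.16,-0.9,0,0,0,-0.008,1],[0.16,-0.9,0,0,0,-0.008,1],[0.16,-0.9,0,0,0,-0.008,1]]

```text
clock: 32.65
ee_pos: [0.5043, -0.0445, 0.1041]
eef_rot: [0.13, -3.139, 0.003]
force: [-0.2, 1.1, 0.2]
finger_gap: 0.0339
grasp_force: 60.3
```

Request:
drive_tool:
  deltas:
    - [[0.2,-0.9,0,0,0,0,1],[0.2,-0.9,0,0,0,0,1],[0.2,-0.9,0,0,0,0,1],[0.2,-0.9,0,0,0,0,1],[0.2,-0.9,0,0,0,0,1],[0.2,-0.9,0,0,0,0,1],[0.2,-0.9,0,0,0,0,1]]

```text
clock: 33.35
ee_pos: [0.4817, -0.2208, 0.104]
eef_rot: [-0.142, 3.138, 0.001]
force: [0.2, 0.1, -1.0]
finger_gap: 0.0339
grasp_force: 60.3
```

```bash
python3 -c "
from h import *
delta(dock(-.181,-.003),.0215)"
```

```text
t [-0.004 -0.003  0.413] rot [ 0.0001  0.0001 -0.0006] [ 1.000e-04 -1.000e-04  4.994e-01] q1,q7 [0.52 1.76] clk 33.35
```

Request:
drive_tool:
  deltas:
    - [[0,0,0.2,0,0,0,1],[0,0,0.36,0,0,0,1],[0,0,0.4,0,0,0,1],[0,0,0.413,0,0,0,1],[0,0,0.413,0,0,0,1]]

```text
clock: 33.85
ee_pos: [0.4821, -0.2209, 0.0221]
eef_rot: [-0.143, 3.138, 0.001]
force: [-0.4, -0.3, -0.7]
finger_gap: 0.0338
grasp_force: 60.3
```

Request:
drive_tool:
  deltas:
    - [[0,0,0,0,0,0,-1],[0,0,0,0,0,0,-1],[0,0,0,0,0,0,-1],[0,0,-0.2,0,0,0,-1],[0,0,-0.42,0,0,0,-1],[0,0,-0.6,0,0,0,-1]]

```text
clock: 34.45
ee_pos: [0.4813, -0.2222, 0.1435]
eef_rot: [-0.14, 3.138, -0.0]
force: [-0.3, 0.2, 0.3]
finger_gap: 0.0858
grasp_force: 0.0
```

Request:
drive_tool:
  deltas:
    - [[0,1,-0.1,0,0,0,-1],[0,1,-0.1,0,0,0,-1],[0,1,-0.1,0,0,0,-1],[0,1,-0.1,0,0,0,-1],[0,1,-0.1,0,0,0,-1],[0,1,-0.1,0,0,0,-1]]

```text
clock: 35.05
ee_pos: [0.4636, -0.0221, 0.1617]
eef_rot: [-0.143, 3.138, -0.0]
force: [-0.3, -0.8, -0.1]
finger_gap: 0.0855
grasp_force: 0.0
```

Request:
drive_tool:
  deltas:
    - [[-0.2,0.8,0,0,0,0,-1],[-0.2,0.8,0,0,0,0,-1],[-0.2,0.8,0,0,0,0,-1],[-0.2,0.8,0,0,0,0,-1],[-0.2,0.8,0,0,0,0,-1],[-0.2,0.8,0,0,0,0,-1]]

```text
clock: 35.65
ee_pos: [0.4892, 0.138, 0.161]
eef_rot: [0.137, -3.138, 0.002]
force: [0.5, -0.4, 0.4]
finger_gap: 0.0855
grasp_force: 0.0
```

```bash
python3 look.py 9; python3 -c "
from h import *
T=cv2.imread('pics/t9.png');a=cv2.resize(T[150:265,315:455],(700,575),interpolation=2)
cv2.imwrite('pics/t9c.png',a)"
```

```text
tcp [0.4893 0.1377 0.1612] clk 35.75
[  0.5581   0.2713  37.461  121.1879  11.5569]
tray [-190.4   78.8] [45.6 67.7] 88.0
tray [-169.1   -7. ] [42.8 48.2] 85.9
tray [-100.2   79.1] [43.3 61.9] 86.1
tray [-90.6  -6.8] [41.5 41.5] 86.0
tray [-100.3  -91.8] [42.8 59.8] 86.1
```

View pics/t9c.png

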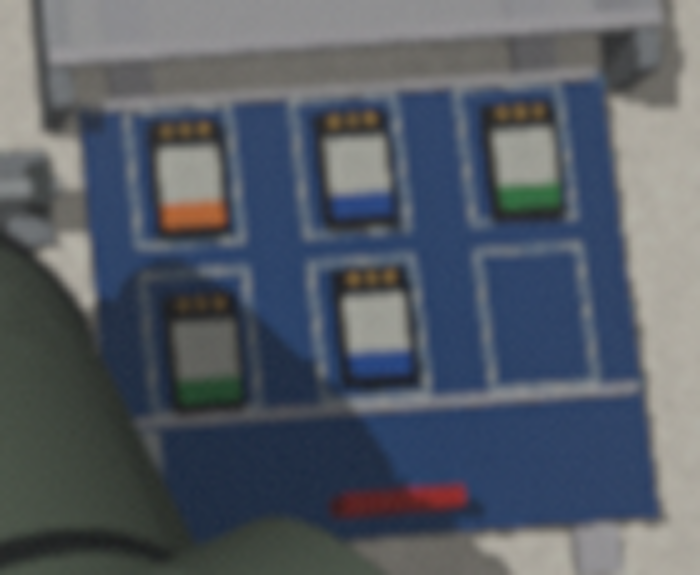

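The picture shows all five packs label up. The front-left pack is about 5 mm too far forward in its outline, with a gap of about 23 px behind and 2 px in front. I'll regrip it and move it back 5 mm.

```bash
python3 -c "
from h import *
delta(dock(-.189,.082),.10)"
```

```text
t [ 0.231 -1.36   0.307] rot [-0.0001 -0.0001 -0.0013] [-1.000e-04  2.000e-04  4.987e-01] q1,q7 [-0.11  1.05] clk 35.75
```

Request:
drive_tool:
  deltas:
    - [[0.231,-0.9,0.1,0,0,0,-1],[0.231,-0.9,0.1,0,0,0,-1],[0.231,-0.9,0.1,0,0,0,-1],[0.231,-0.9,0.1,0,0,0,-1],[0.231,-0.9,0.1,0,0,0,-1]]

```text
clock: 36.25
ee_pos: [0.4572, -0.05, 0.1409]
eef_rot: [0.126, -3.137, 0.003]
force: [0.6, 1.0, -0.0]
finger_gap: 0.0854
grasp_force: 0.0
```

Request:
drive_tool:
  deltas:
    - [[0,-0.46,0.2,0,0,0,-1],[0,-0.46,0.2,0,0,0,-1],[0,-0.46,0.2,0,0,0,-1],[0,-0.46,0.2,0,0,0,-1],[0,-0.46,0.2,0,0,0,-1]]

```text
clock: 36.75
ee_pos: [0.4672, -0.1348, 0.1016]
eef_rot: [-0.139, 3.138, 0.0]
force: [0.3, -0.1, -0.6]
finger_gap: 0.0855
grasp_force: 0.0
```

```bash
python3 -c "
from h import *
delta(dock(-.189,.082),.023)"
```

```text
t [ 0.004 -0.013  0.393] rot [ 0.      0.0001 -0.0009] [ 1.000e-04 -0.000e+00  4.991e-01] q1,q7 [0.39 1.57] clk 36.75
```

Request:
drive_tool:
  deltas:
    - [[0,-0.013,0.2,0,0,0,-1],[0,-0.013,0.34,0,0,0,-1],[0,-0.013,0.393,0,0,0,-1],[0,-0.013,0.393,0,0,0,-1],[0,-0.013,0.393,0,0,0,1],[0,-0.013,0.393,0,0,0,1],[0,-0.013,0.393,0,0,0,1],[0,-0.013,0.393,0,0,0,1]]

```text
clock: 37.55
ee_pos: [0.4682, -0.1379, 0.0238]
eef_rot: [-0.139, 3.137, -0.001]
force: [-2.6, 2.4, 20.0]
finger_gap: 0.0343
grasp_force: 57.9
```

Request:
drive_tool:
  deltas:
    - [[0,0,-0.03,0,0,0,1],[0,0,-0.03,0,0,0,1],[-0.027,0,-0.03,0,0,0,1],[-0.027,0,-0.03,0,0,0,1],[-0.027,0,-0.004,0,0,0,1],[-0.027,0,-0.004,0,0,0,1]]

```text
clock: 38.15
ee_pos: [0.4741, -0.1372, 0.0239]
eef_rot: [-0.14, 3.136, -0.001]
force: [2.6, 1.2, 14.9]
finger_gap: 0.0334
grasp_force: 61.6
```

Request:
drive_tool:
  deltas:
    - [[0,0,0,0,0,0,-1],[0,0,0,0,0,0,-1],[0,0,0,0,0,0,-1],[0,0,-0.2,0,0,0,-1],[0,0,-0.42,0,0,0,-1],[0,0,-0.6,0,0,0,-1]]

```text
clock: 38.75
ee_pos: [0.4726, -0.1372, 0.1452]
eef_rot: [0.14, -3.138, -0.0]
force: [0.3, -0.2, -0.3]
finger_gap: 0.0853
grasp_force: 0.0
```

Request:
drive_tool:
  deltas:
    - [[-0.3,1,-0.1,0,0,0,1],[-0.3,1,-0.1,0,0,0,1],[-0.3,1,-0.1,0,0,0,1],[-0.3,1,-0.1,0,0,0,1],[-0.3,1,-0.1,0,0,0,1],[-0.3,1,-0.1,0,0,0,1]]

```text
clock: 39.35
ee_pos: [0.5148, 0.0692, 0.1633]
eef_rot: [0.145, -3.138, -0.001]
force: [0.2, 0.1, 0.1]
finger_gap: 0.0006
grasp_force: 0.0
```

Request:
drive_tool:
  deltas:
    - [[-0.5,0.7,0,0,0,0,1],[-0.5,0.7,0,0,0,0,1],[-0.5,0.7,0,0,0,0,1],[-0.5,0.7,0,0,0,0,1],[-0.5,0.7,0,0,0,0,1]]

```text
clock: 39.85
ee_pos: [0.6026, 0.2172, 0.1625]
eef_rot: [0.142, -3.138, -0.001]
force: [-0.3, 0.0, -0.0]
finger_gap: 0.0003
grasp_force: 0.0
```

```bash
python3 look.py 10; python3 -c "
from h import *
T=cv2.imread('pics/t10.png');a=cv2.resize(T[150:265,315:455],(560,460),interpolation=2)
cv2.imwrite('pics/t10c.png',a)"
```

```text
tcp [0.6019 0.2138 0.1627] clk 39.95
[  0.4286   0.2316 -16.5357  78.8499  25.7706]
tray [-169.1   -7. ] [42.8 43.1] 85.9
tray [-145.9   78.2] [159.2  81.9] 0.3
tray [-90.5  -6. ] [43.3 41.5] 86.1
tray [-99.6 -91.4] [42.4 60.2] 89.7
```

View pics/t10c.png

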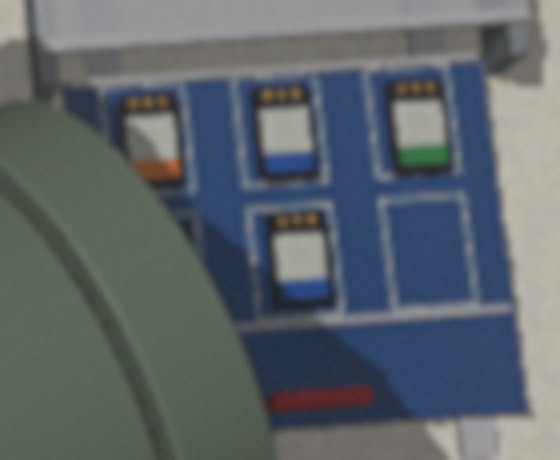

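The arm hides the left column in this view. The other packs are unchanged, so I'll check the front-left pack when the tray is home. Now I'll move in front of the tab.

```bash
python3 -c "
from h import *
delta(dock(-.308,-.001),.13)"
```

```text
t [ 1.42  -2.109  0.168] rot [-0.0002 -0.0002 -0.001 ] [-3.00e-04  3.00e-04  4.99e-01] q1,q7 [-0.2   1.01] clk 39.95
```

Request:
drive_tool:
  deltas:
    - [[0.6,-1,0.1,0,0,0,1],[0.6,-1,0.1,0,0,0,1],[0.6,-1,0.1,0,0,0,1],[0.6,-1,0.1,0,0,0,1],[0.6,-1,0.1,0,0,0,1],[0.6,-1,0.1,0,0,0,1]]

```text
clock: 40.55
ee_pos: [0.4973, -0.001, 0.1432]
eef_rot: [0.127, -3.137, 0.005]
force: [0.2, -0.0, 0.3]
finger_gap: -0.0
grasp_force: 0.0
```

```bash
python3 look.py 11
```

```text
tcp [0.4996 0.0035 0.1438] clk 40.65
tray [-99.6 -91.4] [42.4 60.2] 89.7
tray [-142.5   22.5] [165.9 193.1] 0.0
```

Request:
drive_tool:
  deltas:
    - [[0.82,-0.9,0,0,0,0,1],[0.82,-1,0,0,0,0,1],[0.82,-1,0,0,0,0,1],[0.82,-1,0,0,0,0,1],[0.82,-1,0,0,0,0,1],[0.82,-1,0,0,0,0,1],[0.82,-1,0,0,0,0,1]]

```text
clock: 41.35
ee_pos: [0.3539, -0.2093, 0.1436]
eef_rot: [-0.134, 3.139, -0.001]
force: [0.7, -0.5, 0.2]
finger_gap: 0.0002
grasp_force: 0.0
```

```bash
python3 -c "
from h import *
delta(dock(-.308,-.001),.032); print(todock(env.get_state()['ee_pos']))"; python3 look.py 12
```

```text
t [-0.001 -0.11   0.558] rot [-0.0001  0.     -0.0014] [0.000e+00 1.000e-04 4.986e-01] q1,q7 [0.67 1.84] clk 41.35
[-0.30806617  0.02108475]
tcp [ 0.3554 -0.2074  0.1436] clk 41.45
tray [-199.4  -88.7] [67. 52.] 89.7
tray [-188.   83.] [52.4 73.8] 84.5
tray [-169.1   -6.9] [42.9 43.1] 85.9
tray [-98.8  79.1] [43.3 64.5] 86.0
tray [-90.5  -6. ] [43.3 41.5] 86.1
tray [-99.8 -91.3] [42.3 60.3] 89.0
```

```bash
python3 -c "
from h import *
T=cv2.imread('pics/t12.png');a=cv2.resize(T[150:265,315:455],(560,460),interpolation=2)
cv2.imwrite('pics/t12c.png',a)"
```

```text
(no output)
```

View pics/t12c.png

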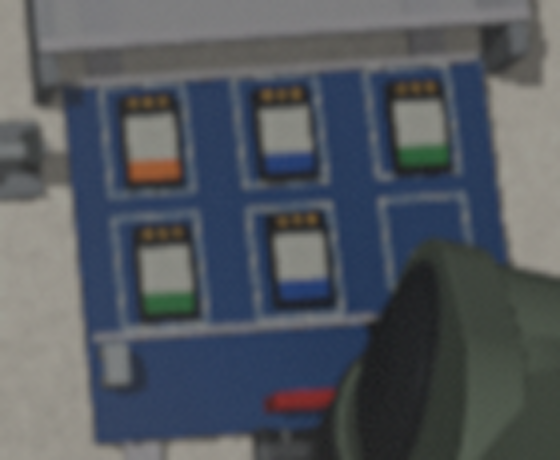

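All five packs lie squarely inside their places, front-left included, at rows 222–320 within the outline at rows 215–330. Now I'll push the tray home.

Request:
drive_tool:
  deltas:
    - [[0,-0.1,0.2,0,0,0,1],[0,-0.1,0.4,0,0,0,1],[0,-0.1,0.55,0,0,0,1],[0,-0.1,0.55,0,0,0,1]]

```text
clock: 41.85
ee_pos: [0.356, -0.2256, 0.0309]
eef_rot: [0.145, -3.134, -0.005]
force: [0.4, -0.6, 1.4]
finger_gap: 0.0003
grasp_force: 0.0
```

Request:
drive_tool:
  deltas:
    - [[-0.08,0,0,0,0,0,1],[-0.16,0,0,0,0,0,1],[-0.24,0,0,0,0,0,1],[-0.32,0,0,0,0,0,1],[-0.4,0,0,0,0,0,1],[-0.48,0,0,0,0,0,1],[-0.56,0,0,0,0,0,1],[-0.62,0,0,0,0,0,1]]

```text
clock: 42.65
ee_pos: [0.4815, -0.2156, 0.0351]
eef_rot: [-0.142, 3.138, 0.001]
force: [-3.4, 1.1, 1.5]
finger_gap: 0.0
grasp_force: 1.6
```

Request:
drive_tool:
  deltas:
    - [[-0.03,0,0,0,0,0,1],[-0.06,0,0,0,0,0,1],[-0.09,0,0,0,0,0,1],[-0.12,0,0,0,0,0,1],[-0.14,0,0,0,0,0,1],[-0.14,0,0,0,0,0,1]]

```text
clock: 43.25
ee_pos: [0.5085, -0.2144, 0.0335]
eef_rot: [-0.14, 3.138, -0.0]
force: [0.4, 0.2, 0.1]
finger_gap: -0.0
grasp_force: 0.0
```

```bash
python3 -c "
from h import *
s=env.get_state();print(todock(s['ee_pos']),s['force'])"
```

```text
[-0.15461494  0.00144308] [0.44837389 0.15813168 0.05911991]
```

Request:
drive_tool:
  deltas:
    - [[-0.01,0,0,0,0,0,1],[-0.02,0,0,0,0,0,1],[-0.03,0,0,0,0,0,1],[-0.04,0,0,0,0,0,1],[-0.045,0,0,0,0,0,1]]

```text
clock: 43.75
ee_pos: [0.5167, -0.2137, 0.0334]
eef_rot: [0.139, -3.138, 0.0]
force: [-7.6, -0.6, 4.4]
finger_gap: -0.0002
grasp_force: 4.0
```

Request:
drive_tool:
  deltas:
    - [[-0.01,0,0,0,0,0,1],[-0.02,0,0,0,0,0,1]]

```text
clock: 43.95
ee_pos: [0.5168, -0.2138, 0.033]
eef_rot: [0.137, -3.131, -0.0]
force: [-31.4, 0.6, 24.0]
finger_gap: 0.0006
grasp_force: 16.1
```

Request:
drive_tool:
  deltas:
    - [[0.06,0,0,0,0,0,1],[0.06,0,-0.25,0,0,0,1],[0.06,0,-0.5,0,0,0,1],[-0.1,0.5,-0.5,0,0,0,1],[-0.2,1,-0.5,0,0,0,1],[-0.2,1,-0.5,0,0,0,1],[-0.2,1,-0.5,0,0,0,1],[-0.2,1,-0.5,0,0,0,1]]

```text
clock: 44.75
ee_pos: [0.5438, -0.0037, 0.134]
eef_rot: [-0.151, 3.136, 0.004]
force: [-0.4, -0.9, -0.7]
finger_gap: -0.0
grasp_force: 0.0
```

```bash
python3 - <<'E'
from h import *
delta(dock(-.1,.265),.053)
T=env.capture("top");S=env.capture("scene")
for im in(T,S):
    h,s,v=cv2.split(cv2.cvtColor(im,cv2.COLOR_BGR2HSV)); print([(c.round(1),st[4]) for c,st in blobs(((h<6)|(h>174))&(s>150)&(v>70),6)])
E
```

```text
t [0.002 0.284 0.406] rot [0.0004 0.0004 0.0003] [-0.0006  0.0007 -0.4997] q1,q7 [0.13 1.35] clk 44.75
[]
[(array([165.6, 218.2]), np.int32(276)), (array([254.4, 228.5]), np.int32(36))]
```

The tab is back at (165.6,218.2), the same as at the start, so the tray is fully home. Now I'll shoot the bolt.

Request:
drive_tool:
  deltas:
    - [[0,0.284,0,0,0,0,1],[0,0.284,0,0,0,0,1],[0,0.284,0.2,0,0,0,1],[0,0.284,0.38,0,0,0,1],[0,0.284,0.405,0,0,0,1],[0,0.284,0.405,0,0,0,1]]

```text
clock: 45.45
ee_pos: [0.5376, 0.0449, 0.0524]
eef_rot: [0.138, -3.137, 0.001]
force: [-0.1, -0.6, 1.0]
finger_gap: 0.0001
grasp_force: 0.0
```

Request:
drive_tool:
  deltas:
    - [[0,-0.05,0,0,0,0,1],[0,-0.1,0,0,0,0,1],[0,-0.14,0,0,0,0,1],[0,-0.18,0,0,0,0,1],[0,-0.22,0,0,0,0,1],[0,-0.26,0,0,0,0,1],[0,-0.29,0,0,0,0,1],[0,-0.3,0,0,0,0,1]]

```text
clock: 46.25
ee_pos: [0.5431, -0.0146, 0.0524]
eef_rot: [0.138, -3.138, 0.0]
force: [-0.2, 0.8, 0.4]
finger_gap: -0.0003
grasp_force: 0.8
```

Request:
drive_tool:
  deltas:
    - [[0,-0.01,0,0,0,0,1],[0,-0.02,0,0,0,0,1],[0,-0.03,0,0,0,0,1],[0,-0.04,0,0,0,0,1]]

```text
clock: 46.65
ee_pos: [0.5435, -0.0181, 0.0525]
eef_rot: [0.144, -3.138, -0.006]
force: [-5.0, 28.9, 5.3]
finger_gap: -0.0004
grasp_force: 14.7
```

```bash
python3 -c "
from h import *
s=env.get_state();print(todock(s['ee_pos']),s['force'])"
```

```text
[-0.10129698  0.19362556] [-5.01174068 28.90795487  5.25278797]
```

Request:
drive_tool:
  deltas:
    - [[0,0.06,0,0,0,0,1],[0,0.06,-0.25,0,0,0,1],[0,0.06,-0.5,0,0,0,1],[0,0.5,-0.8,0,0,0,1],[0,1,-0.8,0,0,0,1],[0,1,-0.8,0,0,0,1],[0,1,-0.8,0,0,0,1]]

```text
clock: 47.35
ee_pos: [0.5255, 0.1791, 0.2132]
eef_rot: [-0.139, 3.138, -0.001]
force: [1.4, -0.0, 0.8]
finger_gap: 0.0002
grasp_force: 0.0
```

Request:
drive_tool:
  deltas:
    - [[0,1,0,0,0,0,1],[0,1,0,0,0,0,1],[0,1,0,0,0,0,1],[0,1,0,0,0,0,1],[0,1,0,0,0,0,1],[0,1,0,0,0,0,1]]

```text
clock: 47.95
ee_pos: [0.5075, 0.3776, 0.2118]
eef_rot: [0.143, -3.138, 0.001]
force: [0.1, -0.8, -0.8]
finger_gap: 0.0003
grasp_force: 0.0
```

```bash
python3 - <<'E'
from h import *
T=env.capture("top");S=env.capture("scene")
for im in(T,S):
    h,s,v=cv2.split(cv2.cvtColor(im,cv2.COLOR_BGR2HSV)); print([(c.round(1),st[4]) for c,st in blobs(((h<6)|(h>174))&(s>150)&(v>70),6)])
a=cv2.resize(T[60:215,270:460],(700,570),interpolation=2); cv2.imwrite("pics/fin.png",a)
E
```

```text
[(array([388.5, 193.4]), np.int32(59))]
[(array([165.5, 218. ]), np.int32(257)), (array([235.5, 227. ]), np.int32(28))]
```

View pics/fin.png

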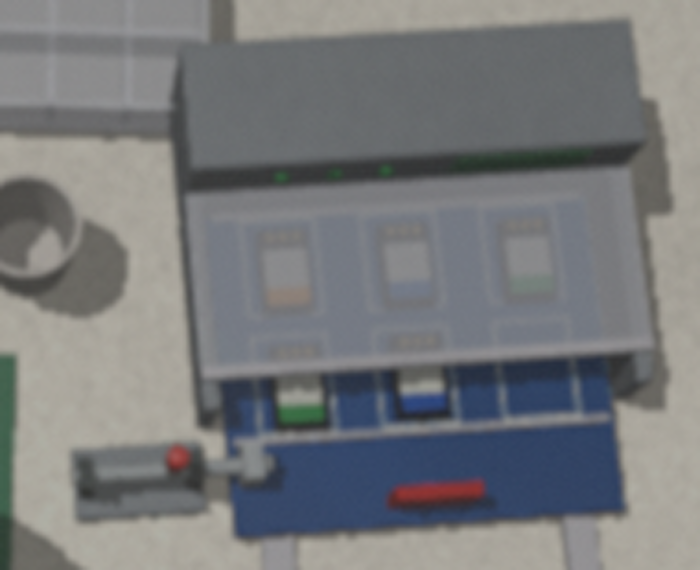

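The tray is home, the bolt is shot into the keeper (knob at about (178,457) in the crop), and all five packs lie in their places.

```bash
python3 -c "
from cell import env
print(env.sign_off())"
```

```text
the job is handed in; nothing more can be done
None
```

The job is handed in: all five packs found on the mat lie label up in their places (back row full, front-left and front-mid used), the tray is home and the bolt is shot; the tray crept in about 10 mm while I was loading it, and I did not pull it out again.

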